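Fit the twist-in jar holders to the display rail

TASK

Set up the sprinkle station: fit the steel jar holders from the wooden stand to the aluminium rail, working from the tallest to the shortest. Lower each holder's T-foot through the slot, press it down against its spring, twist it a quarter turn so the foot lies across the rail, let it rise until the lips catch in its grooves, then tug it straight up with about 12 N to be sure it holds before fetching the next. Finally stand one jar upright, fully down, in every fitted holder, and do not knock over the drinking glass.

Things in the scene. Friction and masses are not known exactly. Their poses are not given: they have to be found in the camera images.
- rail: aluminium display rail, fixed on the table: a lipped channel 400 mm long along its own y, 64 mm wide (x), 29 mm high; origin at the centre of its underside. Floor 3 mm thick, 58 mm wide inside. A slot in its top, 26 mm wide (x -13 to 13 mm), runs along y between grey end caps. The lips' inner edges (|x| 13 to 16 mm) are turned down to z = 20 mm
- rail_slot (a point): middle of the slot at the lips' top, 29 mm above the rail's origin. Every holder works alike: with its foot along the slot, pressed in till its flange meets the lips (holder origin 6 mm above the rail's), it turns freely; turned across and let up, its spring lifts it 9 mm till the lips lie in its grooves (origin 15 mm above the rail's): locked, anywhere along the rail
- stand: low wooden stand, fixed, 69 x 360 x 45 mm, origin at the centre of its underside, long way along its own y; the holders hang upright in its 25 mm wide trough, flanges resting on the two bars, about 110 mm apart, the long way of their feet along the trough
- holder_tall: tallest steel jar holder (may be absent), 114 mm high, 0.25 kg, z up; origin: centre of the underside of its T-foot, a bar 48 mm long (own y), 20 wide (x), 5 thick, with a 4 mm high stop on each end (|y| 19 to 24), so that a groove is left between stop and stem. Stem 20 mm across; round flange 48 mm across at z 23 to 27
- holder_tall_socket (a point): centre of the socket floor of the tall holder, 84 mm above its origin. The socket is a steel block atop the stem, 58 mm in the holder's x, 70 mm in y (its long way shows the foot's), from z 80 to 114 mm; open at the top, 50 mm square inside, walls 30 mm high above the floor
- holder_tall_spring (a joint): spring plunger under the tall holder's foot, 18 mm across, standing 14 mm out at 0; value is how far it is pushed in (m). It needs 9 N to start and 12 N at 11 mm, where the flange meets the lips
- holder_tall_head (a joint): tug tell-tale of the tall holder: how far (m) its socket block is drawn up along the stem. A spring keeps it at 0, also when the holder is lifted loose; with the foot locked it starts at 7 N of upward pull, stands at 4 mm at 10 N and at its stop, 7 mm, at 12 N
- holder_mid: middle steel jar holder (may be absent), 94 mm high, 0.25 kg, z up; origin: centre of the underside of its T-foot, a bar 48 mm long (own y), 20 wide (x), 5 thick, with a 4 mm high stop on each end (|y| 19 to 24), so that a groove is left between stop and stem. Stem 20 mm across; round flange 48 mm across at z 23 to 27
- holder_mid_socket (a point): centre of the socket floor of the mid holder, 64 mm above its origin. The socket is a steel block atop the stem, 58 mm in the holder's x, 70 mm in y (its long way shows the foot's), from z 60 to 94 mm; open at the top, 50 mm square inside, walls 30 mm high above the floor
- holder_mid_spring (a joint): spring plunger under the mid holder's foot, 18 mm across, standing 14 mm out at 0; value is how far it is pushed in (m). It needs 9 N to start and 12 N at 11 mm, where the flange meets the lips
- holder_mid_head (a joint): tug tell-tale of the mid holder: how far (m) its socket block is drawn up along the stem. A spring keeps it at 0, also when the holder is lifted loose; with the foot locked it starts at 7 N of upward pull, stands at 4 mm at 10 N and at its stop, 7 mm, at 12 N
- holder_short: shortest steel jar holder (may be absent), 74 mm high, 0.25 kg, z up; origin: centre of the underside of its T-foot, a bar 48 mm long (own y), 20 wide (x), 5 thick, with a 4 mm high stop on each end (|y| 19 to 24), so that a groove is left between stop and stem. Stem 20 mm across; round flange 48 mm across at z 23 to 27
- holder_short_socket (a point): centre of the socket floor of the short holder, 44 mm above its origin. The socket is a steel block atop the stem, 58 mm in the holder's x, 70 mm in y (its long way shows the foot's), from z 40 to 74 mm; open at the top, 50 mm square inside, walls 30 mm high above the floor
- holder_short_spring (a joint): spring plunger under the short holder's foot, 18 mm across, standing 14 mm out at 0; value is how far it is pushed in (m). It needs 9 N to start and 12 N at 11 mm, where the flange meets the lips
- holder_short_head (a joint): tug tell-tale of the short holder: how far (m) its socket block is drawn up along the stem. A spring keeps it at 0, also when the holder is lifted loose; with the foot locked it starts at 7 N of upward pull, stands at 4 mm at 10 N and at its stop, 7 mm, at 12 N
- jar_0: closed sprinkle jar with metal lid, a plain upright cylinder 46 mm across and 75 mm high, about 0.2 kg, heavy base, standing on the table; origin at the centre of its underside. All three jars are alike
- jar_1: closed sprinkle jar with metal lid, a plain upright cylinder 46 mm across and 75 mm high, about 0.2 kg, heavy base, standing on the table; origin at the centre of its underside. All three jars are alike
- jar_2: closed sprinkle jar with metal lid, a plain upright cylinder 46 mm across and 75 mm high, about 0.2 kg, heavy base, standing on the table; origin at the centre of its underside. All three jars are alike
- drinking_glass: empty drinking glass, 68 mm across, 100 mm high, standing on the table; origin at the centre of its underside
There are look-alikes about, which are no part of the job. What is shaped like the holder_short but orange or purple is not meant.

How it is judged (in metres and radians):
On the way, in this order (a step that is already met when the one before it is completed fails the run):
1. the tall holder, locked across the rail, is tugged up until its tell-tale is drawn out by 3 mm (about 9 N) (z of holder_tall in the frame of rail between 0.0125 and 0.018 m and x of holder_tall in the frame of rail between -0.006 and 0.006 m and y of holder_tall in the frame of rail between -0.18 and 0.18 m and angle between the y axis of holder_tall and the x axis of rail, either way round below 0.3 rad and angle between holder_tall's own z axis and vertical below 0.12 rad and value of joint holder_tall_head above 0.003 m), for 0.1 s.
2. the mid holder, locked across the rail, is tugged up until its tell-tale is drawn out by 3 mm (about 9 N) (z of holder_mid in the frame of rail between 0.0125 and 0.018 m and x of holder_mid in the frame of rail between -0.006 and 0.006 m and y of holder_mid in the frame of rail between -0.18 and 0.18 m and angle between the y axis of holder_mid and the x axis of rail, either way round below 0.3 rad and angle between holder_mid's own z axis and vertical below 0.12 rad and value of joint holder_mid_head above 0.003 m), for 0.1 s.
3. the short holder, locked across the rail, is tugged up until its tell-tale is drawn out by 3 mm (about 9 N) (z of holder_short in the frame of rail between 0.0125 and 0.018 m and x of holder_short in the frame of rail between -0.006 and 0.006 m and y of holder_short in the frame of rail between -0.18 and 0.18 m and angle between the y axis of holder_short and the x axis of rail, either way round below 0.3 rad and angle between holder_short's own z axis and vertical below 0.12 rad and value of joint holder_short_head above 0.003 m), for 0.1 s.
At the end, for the whole second after the job is handed in: Every holder present is locked: foot across the slot within 17 degrees, origin 12.5 to 18 mm above the rail's, within 6 mm of the slot's middle and 180 mm of the rail's, upright within 7 degrees; in each a jar rests upright within 8 degrees, its underside within 7 mm of the socket floor's centre (z of holder_tall in the frame of rail between 0.0125 and 0.018 m and x of holder_tall in the frame of rail between -0.006 and 0.006 m and y of holder_tall in the frame of rail between -0.18 and 0.18 m and angle between the y axis of each of holder_tall, holder_mid, holder_short and the x axis of rail, either way round below 0.3 rad and angle between each of holder_tall, holder_mid, holder_short's own z axis and vertical below 0.12 rad and ((distance between jar_0 and holder_tall_socket below 0.007 m and angle between jar_0's own z axis and vertical below 0.15 rad and linear speed of jar_0 below 0.03 m/s) or (distance between jar_1 and holder_tall_socket below 0.007 m and angle between jar_1's own z axis and vertical below 0.15 rad and linear speed of jar_1 below 0.03 m/s) or (distance between jar_2 and holder_tall_socket below 0.007 m and angle between jar_2's own z axis and vertical below 0.15 rad and linear speed of jar_2 below 0.03 m/s)) and linear speed of each of holder_tall, holder_mid, holder_short below 0.03 m/s and value of joint each of holder_tall_head, holder_mid_head, holder_short_head below 0.002 m and z of holder_mid in the frame of rail between 0.0125 and 0.018 m and x of holder_mid in the frame of rail between -0.006 and 0.006 m and y of holder_mid in the frame of rail between -0.18 and 0.18 m and ((distance between jar_0 and holder_mid_socket below 0.007 m and angle between jar_0's own z axis and vertical below 0.15 rad and linear speed of jar_0 below 0.03 m/s) or (distance between jar_1 and holder_mid_socket below 0.007 m and angle between jar_1's own z axis and vertical below 0.15 rad and linear speed of jar_1 below 0.03 m/s) or (distance between jar_2 and holder_mid_socket below 0.007 m and angle between jar_2's own z axis and vertical below 0.15 rad and linear speed of jar_2 below 0.03 m/s)) and z of holder_short in the frame of rail between 0.0125 and 0.018 m and x of holder_short in the frame of rail between -0.006 and 0.006 m and y of holder_short in the frame of rail between -0.18 and 0.18 m and ((distance between jar_0 and holder_short_socket below 0.007 m and angle between jar_0's own z axis and vertical below 0.15 rad and linear speed of jar_0 below 0.03 m/s) or (distance between jar_1 and holder_short_socket below 0.007 m and angle between jar_1's own z axis and vertical below 0.15 rad and linear speed of jar_1 below 0.03 m/s) or (distance between jar_2 and holder_short_socket below 0.007 m and angle between jar_2's own z axis and vertical below 0.15 rad and linear speed of jar_2 below 0.03 m/s))); the robot touches nothing.
It fails at once if the drinking glass is knocked over (angle between drinking_glass's own z axis and vertical above 0.6 rad).
Of holder_tall, holder_mid, holder_short only 2 to 3 are there at a start; the rules pass over those that are not, and their reading is None.
At some moment in a run one of jar_0, jar_1, jar_2 may be knocked a few centimetres aside while the robot is not near it.
It also fails if it takes over 210 s, if anything falls off the work surface, if the arm or the gripper's body presses on something with over 40 N, if the wrist force passes 120 N, or if a joint passes its speed limit or range.

ROBOT

A 6-joint arm with a two-finger parallel gripper is mounted at the origin on the work surface. World frame = base frame: x ahead of the robot, y to its left, z up, the work surface at z = 0. Lengths are in mm, angles in rad, forces in N, time in s.
With the tool pointing down it reaches from about 400 to 925 mm from the base axis. Payload 12.5 kg.
Tool frame: the origin (TCP) lies at the very end of the fingers, on their centre line; the grasp point (between the pads) lies 19 mm behind it; z points along the fingers, y is the line along which they close (so a half turn about z gives the same grasp; the last joint's range is limited). The gripper opens to 95 mm and grips with 3 to 60 N. Pads are 20 mm wide; open, the fingers measure 119 mm over their backs; the gripper's body (75 mm by 180 mm) begins 59 mm behind the grasp point.
Start: joints at [-1.38, 0.491, 1.559, -0, 1.092, -0.106], TCP at [182.811, -597.685, 214.661] pointing down, gripper open.
Joint ranges: [-3.1, 3.1], [-0.84, 2.19], [0.05, 2.79], [-1.13, 4.28], [0.06, 2.93], [-2.69, 2.69]. Speed limits (rad/s): [2.22, 2.22, 2.79, 3.14, 3.14, 3.14].

INTERFACE

Orientations are given as [roll, pitch, yaw] about the fixed x, y, z axes, in that order (R = Rz(yaw) Ry(pitch) Rx(roll)).
In Python, from cell import * gives the robot as it stands.
- The arm moves only by the tool step_arm, never from a script. Its argument "plan" is a list of rows, each an object of numbers: "x", "y", "z": the shift along the tool's x, y, z in units of 25 mm (1.0 is 25 mm); "rx", "ry", "rz": the turn, a rotation vector about the tool's x, y, z in units of 0.1 rad (1.0 is 0.1 rad). In form: [{"x": .., "y": .., "z": .., "rx": .., "ry": .., "rz": ..}, ...]. A call has exactly 10 rows; each row shifts and turns the commanded pose from where the row before left it, along the tool's axes as they then stand; what a row does not reach is not made up. A row lasts 1/12 s, in which the tool goes at most 41.7 mm and 7.16 degrees, less where a joint would pass 70% of its speed; a pose out of reach is approached as far as the arm can. A call with a number of a shift or a turn outside -1 to 1 is refused whole. A call with a gripper value outside its range is refused whole. "jaw" is the closure, from -1 (fully open) to 1 (shut), so that 0 is half open, set as the call begins (left out, the last holds). The fingers move at their own pace and stop on an object; the grip force is fixed at half the most. Time passes only in rows, so rows that do not move let the fingers close, or fill a call up. It gives the time, the measured TCP pose, the force, the opening and the grip force at its end, in the units of the state.
- state(): the state, without advancing time (a new reading comes with each control period).
- read_camera(name): name is "scene" or "top" or "wrist"; returns a dict with "image" (384x512x3 uint8, red, green, blue), "depth" (384x512 float32, mm along the optical axis (not along the pixel's ray), 0 where there is no reading), "vfov" (degrees; the focal length in pixels is half the picture's height over the tangent of half this angle, whatever the lens; pixels are square), "cx", "cy" (the principal point, pixels), "R" (3x3) and "t" (3): a world point X has camera coordinates R X + t. Camera axes: x right, y down, z forward; pixel columns grow to the right and rows downward; lengths in mm; the calibration is good to about 2 mm. A picture is of the moment at which its call begins.
- job_done(): hands the job in; it is judged then, once.
The state is a dict: "t": time; "joints": joint angles; "qvel": joint speeds; "tau": joint torques, N m; "eef_pos": TCP position; "tcp_rot": TCP orientation; "ft_force": force on the tool from outside, world axes, zero at the start; "moment": the same for the moment, N m; "opening": opening from 0.0 (shut) to 1.0 (fully open); "grip_force": force on a finger pad.
Only numpy, scipy, OpenCV 4.12 (cv2) and the standard library are available. Lean on these libraries where they do the work, as an engineer would, in place of code of your own. Each camera call takes 0.05 s, during which the arm holds its last target. There are 200 camera calls.

## Working session

There is one attempt and no reset: what is moved stays moved. The work goes in short steps, Python scripts to look and compute and a tool call to move; the robot and the scene stay as the last step left them, time stands still between calls to the robot, and variables do not carry over. Pictures are saved under pics/ and viewed, at most 14 in all, crops included, and the job is handed in when it is done.

Besides the shell and the picture viewer there is one more tool, called after "Emit:" in YAML: its name, and indented under it one key for each argument. step_arm: Moves the arm, as the interface text tells. Shifts and turns lie within -1 to 1; 1 stands for 25 mm of shift or 0.1 rad of turn. Its arguments: {"type":"object","properties":{"plan":{"type":"array","items":{"type":"object","properties":{"x":{"type":"number"},"y":{"type":"number"},"z":{"type":"number"},"rx":{"type":"number"},"ry":{"type":"number"},"rz":{"type":"number"}}}},"jaw":{"type":"number"}},"required":["plan"]}

```bash
ls; mkdir -p pics; cat > h.py <<'E'
from cell import *
import numpy as np, cv2
def shot(n,save=None):
    c=read_camera(n)
    if save: cv2.imwrite('pics/%s.png'%save,c['image'][:,:,::-1])
    return c
def cloud(c):
    d=c['depth']; H,W=d.shape; f=H/2/np.tan(np.radians(c['vfov'])/2)
    v,u=np.mgrid[:H,:W]
    P=np.stack([(u-c['cx'])/f*d,(v-c['cy'])/f*d,d],-1)
    X=(P-np.array(c['t']))@np.array(c['R'])
    X[d<=0]=np.nan
    return X
E
python3 - <<'E'
from h import *
a=shot('scene');b=shot('top')
im=np.hstack([a['image'],b['image']])
cv2.imwrite('pics/s.png',a['image'][:,:,::-1]);cv2.imwrite('pics/t.png',b['image'][:,:,::-1])
for c in(a,b):
    print(c['vfov'],c['cx'],c['cy'],np.round(-np.array(c['R']).T@np.array(c['t'])))
np.savez('c0',a=cloud(a),b=cloud(b),ia=a['image'],ib=b['image'])
print(state())
E
```

```text
pics
47.8516002294278 262.74942319135874 188.52988439513047 [1376. -243.  979.]
47.52902564014678 258.5349711824367 191.18618011180666 [ 372.  -18. 1351.]
{'t': 0.1, 'joints': array([-1.37958920e+00,  4.91526097e-01,  1.55936140e+00,  9.92030451e-06,
        1.09167046e+00, -1.05607134e-01]), 'qvel': array([ 0.00081678, -0.00346753, -0.00131259,  0.00118532, -0.00141704,
        0.00066921]), 'tau': array([ 1.92971187e-03, -6.13621545e+01, -2.58606184e+01,  6.93400903e-02,
        4.70104243e-02, -5.90154127e-05]), 'eef_pos': array([ 182.77999287, -597.47447574,  214.11284932]), 'tcp_rot': array([-3.14063366e+00, -1.10503236e-04,  2.96809627e-01]), 'ft_force': array([ 0.48013533, -0.57915027,  0.11557191]), 'moment': array([-0.03571618, -0.02216528, -0.03555169]), 'grip_force': 0.0, 'opening': 0.996753562064497}
```

View pics/s.png

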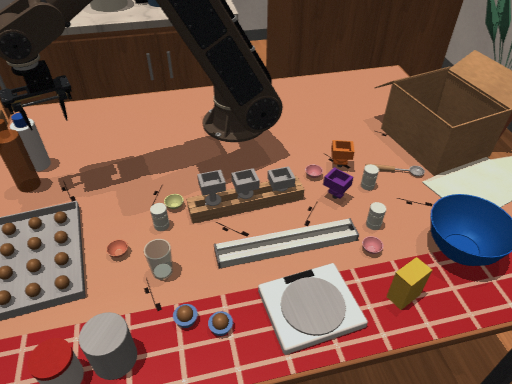

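View pics/t.png

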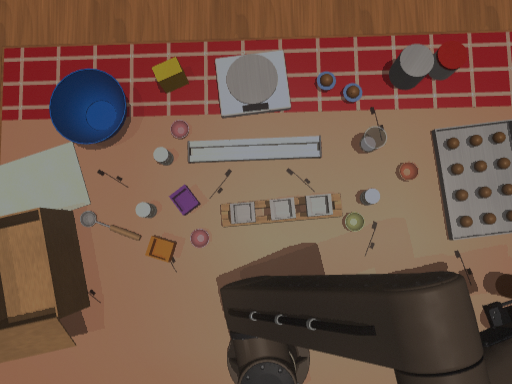

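The scene view shows three grey holders in the stand, at scene pixels (212,185), (245,182) and (282,180). In the top view they are at (319,205), (283,208) and (243,212). The orange (342,152) and purple (338,182) look-alikes stand off to the side. The rail is at scene (287,242) / top (255,149). The jars are at top (161,155), (144,209) and (372,197), and the glass is at about (372,140).

```bash
cat > m.py <<'E'
from h import *
z=np.load('c0.npz');A=z['a'];B=z['b']
def rect(X,name):
    p=X.reshape(-1,3)[:,:2].astype(np.float32)
    (cx,cy),(w,h),an=cv2.minAreaRect(p)
    if w<h: w,h,an=h,w,an+90
    print(name,len(p),'c',round(cx,1),round(cy,1),'wh',round(w,1),round(h,1),'ang',round((an+90)%180-90,1),'zmed',np.round(np.median(X[...,2]),1))
    return cx,cy,an
for nm,X in(('top',B),('scene',A)):
    print(nm)
    Y=X.reshape(-1,3);Y=Y[np.isfinite(Y).all(1)]
    for q in [('B',319,205),('B',283,208),('B',243,212)]: pass
    def sel(c,r,lo,hi):
        m=(np.linalg.norm(Y[:,:2]-c,axis=1)<r)&(Y[:,2]>lo)&(Y[:,2]<hi);return Y[m]
    for u,v,n in[(319,205,'hA'),(283,208,'hB'),(243,212,'hC'),(161,155,'j0'),(144,209,'j1'),(372,197,'j2'),(374,140,'glass')]:
        c=B[v,u]
        if nm=='top':print(n,np.round(c,1))
        P=sel(c[:2],60,20,300)
        h=np.percentile(P[:,2],97);print('  top z',round(h,1))
        T=P[P[:,2]>h-8]
        if len(T)>5: rect(T,n)
    c=B[150,255,:2];P=sel(c,230,24,36)
    d=P[(abs(P[:,0]-c[0])<60)];rect(d,'rail')
    c=B[208,283,:2];P=sel(c,200,38,52);P=P[abs(P[:,0]-c[0])<70];rect(P,'stand')
E
python3 m.py
```

```text
top
hA [ 445.8 -155.9  102.4]
  top z 138.5
hA 204 c 444.0 -152.0 wh 70.5 57.9 ang -86.4 zmed 135.6
hB [440.6 -53.5  84.8]
  top z 118.2
hB 191 c 437.3 -50.2 wh 70.0 57.8 ang -85.2 zmed 115.2
hC [432.5  64.1  67.7]
  top z 98.4
hC 196 c 429.5 64.6 wh 70.0 57.9 ang -86.6 zmed 95.8
j0 [608.2 305.9  72.6]
  top z 78.9
j0 172 c 610.2 307.3 wh 45.4 42.3 ang 46.3 zmed 74.8
j1 [447.7 355.4  76.6]
  top z 78.8
j1 175 c 445.9 359.6 wh 44.0 43.3 ang 60.0 zmed 75.0
j2 [ 467.4 -314.3   71.9]
  top z 78.8
j2 178 c 470.2 -313.6 wh 41.5 41.2 ang -3.8 zmed 75.0
glass [ 649.5 -343.6    7.3]
  top z 101.9
glass 112 c 639.4 -324.1 wh 66.1 65.2 ang 1.3 zmed 98.8
rail 1682 c 640.2 38.0 wh 427.8 91.8 ang -89.3 zmed 28.6
stand 947 c 436.9 -47.8 wh 360.5 69.3 ang -86.3 zmed 44.5
scene
  top z 136.4
hA 210 c 445.4 -155.4 wh 70.1 63.0 ang -86.0 zmed 134.7
  top z 116.4
hB 206 c 439.8 -53.4 wh 71.3 63.3 ang -85.3 zmed 114.1
  top z 96.7
hC 191 c 429.6 61.5 wh 72.0 65.4 ang -88.2 zmed 94.2
  top z 76.5
j0 158 c 612.3 304.0 wh 46.9 43.7 ang -25.5 zmed 73.9
  top z 76.7
j1 121 c 446.1 356.5 wh 47.8 45.5 ang -13.3 zmed 73.8
  top z 77.3
j2 162 c 472.1 -317.4 wh 46.9 43.3 ang -5.2 zmed 74.5
  top z 100.4
glass 179 c 640.9 -327.4 wh 66.8 66.7 ang -26.2 zmed 98.0
rail 1796 c 630.4 36.7 wh 432.4 89.1 ang 87.7 zmed 28.3
stand 1268 c 439.6 -50.7 wh 361.6 75.4 ang -85.5 zmed 44.5
```

```bash
cat >> h.py <<'E'
from scipy.spatial.transform import Rotation as Ro
from scipy.optimize import minimize
def go(x,y,z,yaw):
    """tool-axis shift (units) to a tool-down pose, after / before the turn"""
    s=state();p=s['eef_pos'];y0=s['tcp_rot'][2]
    R=Ro.from_euler('xyz',s['tcp_rot']).as_matrix()
    d=np.array([x,y,z])-p
    dy=(yaw-y0+np.pi)%(2*np.pi)-np.pi
    Rn=Ro.from_euler('xyz',[np.pi,0,yaw]).as_matrix()
    print('turn rz units',round(-dy/.1,2),'| shift before turn',np.round(R.T@d/25,2),'| after turn',np.round(Rn.T@d/25,2),'| tilt',np.round(s['tcp_rot'][:2],3))
def boxfit(P,L,W,c0,an0):
    """centre and angle (deg, long axis) of an LxW rectangle best enclosing points"""
    def f(q):
        a=np.radians(q[2]);e=np.array([np.cos(a),np.sin(a)]);n=np.array([-e[1],e[0]])
        d=P[:,:2]-q[:2];u=abs(d@e)-L/2;v=abs(d@n)-W/2
        return np.sum(np.clip(np.maximum(u,v),0,8)**1.5)+.02*len(P)*((q[0]-c0[0])**2+(q[1]-c0[1])**2)*1e-4
    return minimize(f,[*c0,an0],method='Nelder-Mead',options=dict(initial_simplex=[[*c0,an0],[c0[0]+8,c0[1],an0],[c0[0],c0[1]+8,an0],[*c0,an0+3]])).x
def pts(X,c,r,lo,hi):
    Y=X.reshape(-1,3);Y=Y[np.isfinite(Y).all(1)]
    return Y[(np.linalg.norm(Y[:,:2]-c,axis=1)<r)&(Y[:,2]>lo)&(Y[:,2]<hi)]
E
python3 - <<'E'
from h import *
z=np.load('c0.npz')
for k in'ba':
    P=pts(z[k],(622,37),215,25,33);P=P[abs(P[:,0]-622)<48]
    # end clip: scan slot floor too
    rows=[]
    t=P[:,1]
    # edges by y-slices
    ys=[];lo=[];hi=[]
    for y in np.arange(-140,210,10):
        q=P[abs(t-y)<5]
        if len(q)>4: ys.append(y);lo.append(q[:,0].min());hi.append(q[:,0].max())
    print(k,P[:,1].min(),P[:,1].max(),np.median(P[:,2]))
    print(np.round(lo),np.round(hi))
    print(np.polyfit(ys,(np.array(lo)+hi)/2,1))
c=shot('wrist');s=state()
R=Ro.from_euler('xyz',s['tcp_rot']).as_matrix()
cp=-np.array(c['R']).T@np.array(c['t']);print('cam in tool',R.T@(cp-s['eef_pos']),'\n',np.round(np.array(c['R'])@R,3),c['vfov'],c['cx'],c['cy'])
go(540,-60,330,1.637)
E
```

```text
b -176.21394222866115 236.064783248787 28.596510292958627
[598. 598. 599. 598. 599. 599. 599. 597. 597. 597. 597. 597. 597. 598.
 598. 596. 596. 597. 596. 596. 597. 597. 595. 594. 595. 596. 595. 595.
 595. 596. 597. 597. 594. 594. 594.] [660. 661. 661. 662. 661. 662. 662. 659. 660. 660. 660. 661. 660. 661.
 661. 659. 658. 659. 659. 658. 659. 660. 658. 657. 658. 658. 659. 659.
 658. 659. 656. 657. 657. 657. 657.]
[-1.26401731e-02  6.28300343e+02]
a -177.9553922359335 234.1032508257731 28.380282633476558
[600. 598. 599. 597. 600. 597. 599. 598. 597. 598. 597. 598. 599. 597.
 596. 600. 597. 598. 597. 596. 598. 596. 597. 595. 595. 597. 595. 595.
 596. 594. 594. 595. 594. 594. 596.] [664. 666. 666. 668. 664. 664. 663. 664. 663. 665. 663. 665. 663. 663.
 662. 664. 663. 662. 663. 661. 663. 663. 662. 661. 662. 660. 660. 659.
 662. 660. 659. 659. 660. 659. 661.]
[-1.63740176e-02  6.30150859e+02]
cam in tool [  69.48235904    0.32183888 -169.97276854] 
 [[ 0.001  1.     0.   ]
 [-0.969  0.001 -0.248]
 [-0.248 -0.     0.969]] 64.98143420776876 259.5660833873594 188.87337453092712
turn rz units -13.4 | shift before turn [ 19.95 -16.39  -4.62] | after turn [20.51 15.68 -4.63] | tilt [-3.141 -0.   ]
```

Emit:
step_arm:
  plan:
    - {"x":1,"y":-0.94,"z":-0.2}
    - {"x":1,"y":-0.94,"z":-0.2}
    - {"x":1,"y":-0.94,"z":-0.2}
    - {"x":1,"y":-0.94,"z":-0.2}
    - {"x":1,"y":-0.94,"z":-0.2}
    - {"x":1,"y":-0.94,"z":-0.2}
    - {"x":1,"y":-0.94,"z":-0.2}
    - {"x":1,"y":-0.94,"z":-0.2}
    - {"x":1,"y":-0.94,"z":-0.2}
    - {"x":1,"y":-0.94,"z":-0.2}
  jaw: -1

```text
schema error: expected keys x, y, z, rx, ry, rz
```

Emit:
step_arm:
  plan:
    - {"x":1,"y":-0.94,"z":-0.1}
    - {"x":1,"y":-0.94,"z":-0.1}
    - {"x":1,"y":-0.94,"z":-0.1}
    - {"x":1,"y":-0.94,"z":-0.1}
    - {"x":1,"y":-0.94,"z":-0.1}
    - {"x":1,"y":-0.94,"z":-0.1}
    - {"x":1,"y":-0.94,"z":0}
    - {"x":1,"y":-0.94,"z":0}
    - {"x":1,"y":-0.94,"z":0}
    - {"x":1,"y":-0.94,"z":0}

```text
schema error: expected keys x, y, z, rx, ry, rz
```

Emit:
step_arm:
  plan:
    - {"rz":-1}
    - {"rz":-1}
    - {"rz":-1}
    - {"rz":-1}
    - {"rz":-1}
    - {"rz":-1}
    - {"rz":-1}
    - {"rz":-1}
    - {"rz":-1}
    - {"rz":-1}

```text
schema error: expected keys x, y, z, rx, ry, rz
```

Emit:
step_arm:
  plan:
    - {"rz":-1}
    - {"rz":-1}
    - {"rz":-1}
    - {"rz":-0.4}
    - {}
    - {}
    - {}
    - {}
    - {}
    - {}

```text
schema error: expected keys x, y, z, rx, ry, rz
```

```bash
cat > w.py <<'E'
from h import *
import sys
def meas(tag,holders=(('tall',444.7,-154,136),('mid',438.5,-52,116),('short',429.5,63,96)),rail=True):
    c=shot('wrist',tag);X=cloud(c)
    for n,x,y,h in holders:
        P=pts(X,(x,y),52,h-6,h+6)
        if len(P)>20:print(n,len(P),np.round(boxfit(P,70,58,(P[:,0].mean(),P[:,1].mean()),94),1),'z',np.round(np.median(P[:,2]),1), 'mean',np.round((P.max(0)+P.min(0))/2,1)[:2])
    if rail:
        P=pts(X,(628,29),225,25,34);P=P[abs(P[:,0]-628)<48]
        ys=[];lo=[];hi=[];
        for y in np.arange(-140,210,10):
            q=P[abs(P[:,1]-y)<5]
            if len(q)>4: ys.append(y);lo.append(q[:,0].min());hi.append(q[:,0].max())
        w=np.array(hi)-lo;ok=w<72
        print('rail',ok.sum(),np.polyfit(np.array(ys)[ok],((np.array(lo)+hi)/2)[ok],1),'w',w.mean(),'y',P[:,1].min(),P[:,1].max(),'z',np.median(P[:,2]))
    return c,X
if __name__=='__main__':
    meas(sys.argv[1]);s=state();print(s['t'],s['eef_pos'],s['tcp_rot'])
E
python3 w.py w1
```

```text
Traceback (most recent call last):
  File "w.py", line 18, in <module>
    meas(sys.argv[1]);s=state();print(s['t'],s['eef_pos'],s['tcp_rot'])
    ~~~~^^^^^^^^^^^^^
  File "w.py", line 15, in meas
    print('rail',ok.sum(),np.polyfit(np.array(ys)[ok],((np.array(lo)+hi)/2)[ok],1),'w',w.mean(),'y',P[:,1].min(),P[:,1].max(),'z',np.median(P[:,2]))
                          ~~~~~~~~~~^^^^^^^^^^^^^^^^^^^^^^^^^^^^^^^^^^^^^^^^^^^^^^
TypeError: expected non-empty vector for x
```

View pics/w1.png

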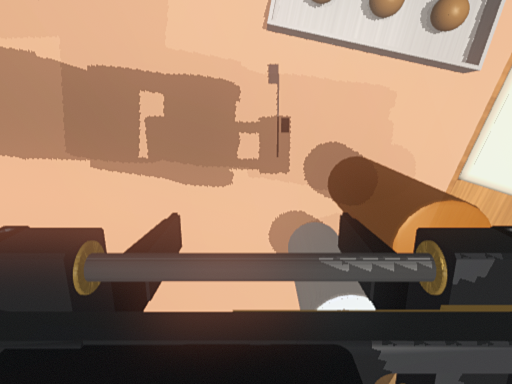

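The arm refused the rows because every key has to be given. The wrist view shows the fingertips near (170,230) and (350,230). The region ahead of the tool along its +x is visible above row 220, with nothing of the job in it.

Emit:
step_arm:
  plan:
    - {"x":0.965,"y":-0.715,"z":-0.2,"rx":0,"ry":0,"rz":0}
    - {"x":0.965,"y":-0.715,"z":-0.2,"rx":0,"ry":0,"rz":0}
    - {"x":0.965,"y":-0.715,"z":-0.2,"rx":0,"ry":0,"rz":0}
    - {"x":0.965,"y":-0.715,"z":-0.2,"rx":0,"ry":0,"rz":0}
    - {"x":0.965,"y":-0.715,"z":-0.2,"rx":0,"ry":0,"rz":0}
    - {"x":0.965,"y":-0.715,"z":-0.2,"rx":0,"ry":0,"rz":0}
    - {"x":0.965,"y":-0.715,"z":-0.2,"rx":0,"ry":0,"rz":0}
    - {"x":0.965,"y":-0.715,"z":-0.2,"rx":0,"ry":0,"rz":0}
    - {"x":0.965,"y":-0.715,"z":-0.2,"rx":0,"ry":0,"rz":0}
    - {"x":0.965,"y":-0.715,"z":-0.2,"rx":0,"ry":0,"rz":0}
  jaw: -1

```text
t: 1.03
eef_pos: [361.8, -354.9, 264.9]
tcp_rot: [3.142, 0.0, 0.297]
ft_force: [-0.2, -0.1, -0.4]
opening: 1.001
grip_force: 0.0
```

Emit:
step_arm:
  plan:
    - {"x":0.965,"y":-0.715,"z":-0.2,"rx":0,"ry":0,"rz":0}
    - {"x":0.965,"y":-0.715,"z":-0.2,"rx":0,"ry":0,"rz":0}
    - {"x":0.965,"y":-0.715,"z":-0.2,"rx":0,"ry":0,"rz":0}
    - {"x":0.965,"y":-0.715,"z":-0.2,"rx":0,"ry":0,"rz":0}
    - {"x":0.965,"y":-0.715,"z":-0.2,"rx":0,"ry":0,"rz":0}
    - {"x":0.965,"y":-0.715,"z":-0.2,"rx":0,"ry":0,"rz":0}
    - {"x":0.965,"y":-0.715,"z":-0.2,"rx":0,"ry":0,"rz":0}
    - {"x":0.965,"y":-0.715,"z":-0.2,"rx":0,"ry":0,"rz":0}
    - {"x":0.965,"y":-0.715,"z":0,"rx":0,"ry":0,"rz":0}
    - {"x":0.965,"y":-0.715,"z":0,"rx":0,"ry":0,"rz":0}

```text
t: 1.87
eef_pos: [540.4, -113.3, 304.9]
tcp_rot: [3.141, -0.0, 0.297]
ft_force: [-0.2, 0.6, -0.3]
opening: 1.001
grip_force: 0.0
```

Emit:
step_arm:
  plan:
    - {"x":0,"y":0,"z":0,"rx":0,"ry":0,"rz":-1}
    - {"x":0,"y":0,"z":0,"rx":0,"ry":0,"rz":-1}
    - {"x":0,"y":0,"z":0,"rx":0,"ry":0,"rz":-1}
    - {"x":0,"y":0,"z":0,"rx":0,"ry":0,"rz":-1}
    - {"x":0,"y":0,"z":0,"rx":0,"ry":0,"rz":-1}
    - {"x":0,"y":0,"z":0,"rx":0,"ry":0,"rz":-1}
    - {"x":0,"y":0,"z":0,"rx":0,"ry":0,"rz":-1}
    - {"x":0,"y":0,"z":0,"rx":0,"ry":0,"rz":-1}
    - {"x":0,"y":0,"z":0,"rx":0,"ry":0,"rz":-1}
    - {"x":0,"y":0,"z":0,"rx":0,"ry":0,"rz":-1}

```text
t: 2.7
eef_pos: [539.6, -114.7, 304.5]
tcp_rot: [-3.141, 0.0, 1.302]
ft_force: [-0.2, 0.4, 0.1]
opening: 1.0
grip_force: 0.0
```

Emit:
step_arm:
  plan:
    - {"x":0,"y":0,"z":0,"rx":0,"ry":0,"rz":-1}
    - {"x":0,"y":0,"z":0,"rx":0,"ry":0,"rz":-1}
    - {"x":0,"y":0,"z":0,"rx":0,"ry":0,"rz":-1}
    - {"x":0,"y":0,"z":0,"rx":0,"ry":0,"rz":-0.4}
    - {"x":0,"y":0,"z":0,"rx":0,"ry":0,"rz":0}
    - {"x":0,"y":0,"z":0,"rx":0,"ry":0,"rz":0}
    - {"x":0,"y":0,"z":0,"rx":0,"ry":0,"rz":0}
    - {"x":0,"y":0,"z":0,"rx":0,"ry":0,"rz":0}
    - {"x":0,"y":0,"z":0,"rx":0,"ry":0,"rz":0}
    - {"x":0,"y":0,"z":0,"rx":0,"ry":0,"rz":0}

```text
t: 3.53
eef_pos: [539.6, -114.7, 304.6]
tcp_rot: [-3.142, 0.0, 1.636]
ft_force: [-0.2, -0.5, 0.6]
opening: 1.0
grip_force: 0.0
```

```bash
python3 w.py w2
```

```text
tall 1121 [ 446.3 -152.4   93.9] z 135.6 mean [ 446.3 -151.5]
mid 1366 [439.4 -51.1  94.9] z 115.7 mean [439.3 -51.2]
short 858 [432.9  40.4  93.3] z 95.7 mean [432.3  49.2]
rail 26 [8.52162717e-03 6.32144112e+02] w 61.911373414694495 y -177.11930470860997 105.66296778165496 z 28.867951313732966
3.5833 [ 539.65660348 -114.69712066  304.63635364] [3.14155612e+00 6.91331866e-05 1.63642054e+00]
```

View pics/w2.png

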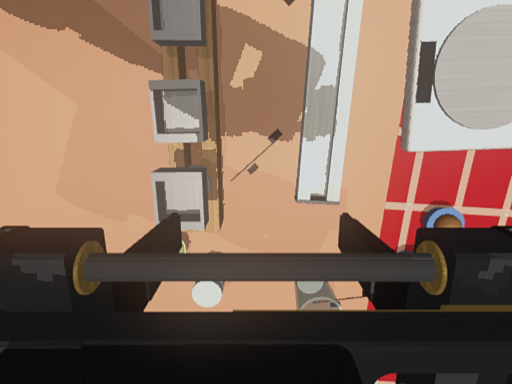

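The wrist view shows the tall, mid and short holders from bottom to top at (180,195), (178,112) and (178,15). The rail's slot runs from (320,200) to (340,0).

```bash
cat > rail.py <<'E'
from h import *
import sys
def rail(X,y0,y1,z=(25.5,33)):
    P=pts(X,(628,29),260,*z);P=P[abs(P[:,0]-628)<45]
    r=[]
    for y in np.arange(y0,y1,10):
        q=P[abs(P[:,1]-y)<4]
        if len(q)>6:
            xs=np.sort(q[:,0]);g=np.diff(xs);i=g.argmax();r.append((y,xs[0],xs[i],xs[i+1],xs[-1]))
    return np.array(r)
if __name__=='__main__':
    X=cloud(shot('wrist'));np.save('w2.npy',X)
    r=rail(X,-170,110);print(np.round(r))
    z=np.load('c0.npz')
    for k in'ba':print(np.round(rail(z[k],-160,220)[::4]))
E
python3 rail.py
```

```text
[[-170.  600.  636.  637.  667.]
 [-160.  601.  620.  646.  665.]
 [-150.  601.  619.  646.  665.]
 [-140.  601.  620.  645.  665.]
 [-130.  601.  620.  645.  664.]
 [-120.  601.  619.  646.  664.]
 [-110.  601.  620.  645.  665.]
 [-100.  600.  619.  645.  664.]
 [ -90.  600.  619.  645.  664.]
 [ -80.  600.  619.  645.  664.]
 [ -70.  600.  618.  645.  664.]
 [ -60.  599.  619.  645.  664.]
 [ -50.  600.  618.  644.  664.]
 [ -40.  599.  618.  644.  663.]
 [ -30.  599.  618.  644.  663.]
 [ -20.  599.  618.  644.  663.]
 [ -10.  599.  618.  644.  663.]
 [   0.  599.  618.  644.  663.]
 [  10.  599.  618.  643.  663.]
 [  20.  598.  618.  643.  662.]
 [  30.  598.  617.  643.  662.]
 [  40.  598.  617.  643.  662.]
 [  50.  598.  617.  643.  662.]
 [  60.  598.  617.  643.  662.]
 [  70.  598.  617.  642.  662.]
 [  80.  598.  616.  642.  661.]
 [  90.  597.  617.  642.  661.]
 [ 100.  597.  616.  642.  661.]]
[[-160.  600.  616.  643.  663.]
 [-120.  599.  617.  645.  661.]
 [ -80.  599.  615.  642.  662.]
 [ -40.  597.  616.  641.  660.]
 [   0.  599.  613.  641.  661.]
 [  40.  596.  615.  641.  659.]
 [  80.  595.  614.  641.  657.]
 [ 120.  595.  614.  642.  659.]
 [ 160.  597.  612.  643.  656.]
 [ 200.  594.  614.  641.  657.]]
[[-160.  599.  620.  646.  664.]
 [-120.  599.  621.  646.  666.]
 [ -80.  599.  620.  643.  663.]
 [ -40.  597.  617.  644.  663.]
 [   0.  596.  617.  643.  662.]
 [  40.  597.  616.  644.  663.]
 [  80.  597.  617.  641.  660.]
 [ 120.  595.  617.  640.  659.]
 [ 160.  594.  615.  639.  659.]
 [ 200.  596.  615.  642.  661.]]
```

```bash
python3 -c "
from h import *
go(445.5,-153,104,1.639)"
```

```text
turn rz units -0.02 | shift before turn [-1.28 -3.86  8.03] | after turn [-1.27 -3.86  8.03] | tilt [3.142 0.   ]
```

```bash
python3 - <<'E'
from h import *
i=cv2.imread('pics/w2.png');s=cv2.imread('pics/s.png')
a=cv2.resize(i[0:240,120:360],(400,400));b=cv2.resize(s[130:270,180:380],(400,400))
cv2.imwrite('pics/crop1.png',np.hstack([a,b]))
E
```

```text
(no output)
```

View pics/crop1.png

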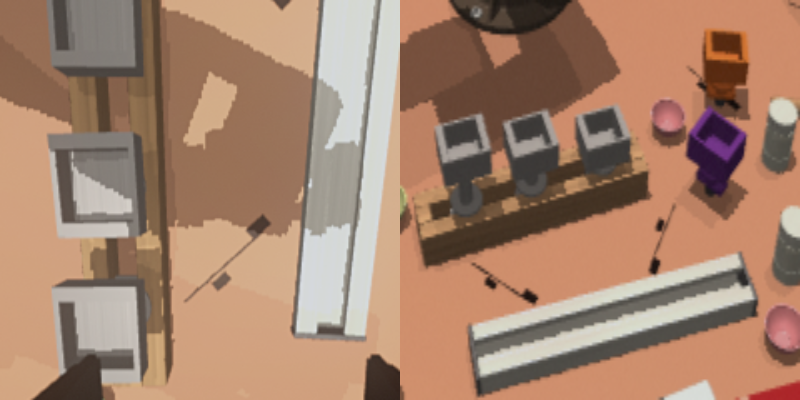

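Candidates in the crop: grey holders at (463,150), (530,145) and (603,135) in the stand, orange at (727,60) and purple at (717,150) on the table. The steel ones in the wooden stand fit the description. The tallest is the left one in the scene view and the lowest in the wrist view, and I'll fetch it first.

Emit:
step_arm:
  plan:
    - {"x":-0.32,"y":-0.965,"z":0,"rx":0,"ry":0,"rz":0}
    - {"x":-0.32,"y":-0.965,"z":0,"rx":0,"ry":0,"rz":0}
    - {"x":-0.32,"y":-0.965,"z":0,"rx":0,"ry":0,"rz":0}
    - {"x":-0.32,"y":-0.965,"z":0,"rx":0,"ry":0,"rz":0}
    - {"x":0,"y":0,"z":1,"rx":0,"ry":0,"rz":0}
    - {"x":0,"y":0,"z":1,"rx":0,"ry":0,"rz":0}
    - {"x":0,"y":0,"z":1,"rx":0,"ry":0,"rz":0}
    - {"x":0,"y":0,"z":1,"rx":0,"ry":0,"rz":0}
    - {"x":0,"y":0,"z":0.5,"rx":0,"ry":0,"rz":0}
    - {"x":0,"y":0,"z":0,"rx":0,"ry":0,"rz":0}

```text
t: 4.47
eef_pos: [444.5, -152.6, 189.9]
tcp_rot: [-3.138, -0.002, 1.637]
ft_force: [-0.2, -0.2, 0.1]
opening: 1.001
grip_force: 0.0
```

Emit:
step_arm:
  plan:
    - {"x":0,"y":0,"z":0.5,"rx":0,"ry":0,"rz":0}
    - {"x":0,"y":0,"z":0.5,"rx":0,"ry":0,"rz":0}
    - {"x":0,"y":0,"z":0.5,"rx":0,"ry":0,"rz":0}
    - {"x":0,"y":0,"z":0.5,"rx":0,"ry":0,"rz":0}
    - {"x":0,"y":0,"z":0.5,"rx":0,"ry":0,"rz":0}
    - {"x":0,"y":0,"z":0.5,"rx":0,"ry":0,"rz":0}
    - {"x":0,"y":0,"z":0.5,"rx":0,"ry":0,"rz":0}
    - {"x":0,"y":0,"z":0,"rx":0,"ry":0,"rz":0}
    - {"x":0,"y":0,"z":0,"rx":0,"ry":0,"rz":0}
    - {"x":0,"y":0,"z":0,"rx":0,"ry":0,"rz":0}

```text
t: 5.3
eef_pos: [446.0, -153.2, 105.6]
tcp_rot: [3.141, 0.001, 1.637]
ft_force: [0.1, 0.4, -0.5]
opening: 0.999
grip_force: 0.0
```

Emit:
step_arm:
  plan:
    - {"x":0,"y":0,"z":0,"rx":0,"ry":0,"rz":0}
    - {"x":0,"y":0,"z":0,"rx":0,"ry":0,"rz":0}
    - {"x":0,"y":0,"z":0,"rx":0,"ry":0,"rz":0}
    - {"x":0,"y":0,"z":0,"rx":0,"ry":0,"rz":0}
    - {"x":0,"y":0,"z":0,"rx":0,"ry":0,"rz":0}
    - {"x":0,"y":0,"z":0,"rx":0,"ry":0,"rz":0}
    - {"x":0,"y":0,"z":0,"rx":0,"ry":0,"rz":0}
    - {"x":0,"y":0,"z":0,"rx":0,"ry":0,"rz":0}
    - {"x":0,"y":0,"z":0,"rx":0,"ry":0,"rz":0}
    - {"x":0,"y":0,"z":0,"rx":0,"ry":0,"rz":0}
  jaw: 1

```text
t: 6.13
eef_pos: [445.6, -153.0, 104.7]
tcp_rot: [3.141, 0.0, 1.637]
ft_force: [1.0, 0.2, 1.5]
opening: 0.612
grip_force: 29.9
```

```bash
python3 - <<'E'
from h import *
s=state();print(s['t'],s['eef_pos'],s['tcp_rot'],s['ft_force'],s['grip_force'],s['opening']*95)
# block seen in top/scene relative to earlier: shift by grasp
B=cloud(shot('top'));A=cloud(shot('scene'))
for n,X in(('top',B),('scene',A)):
    P=pts(X,(444.7,-154),50,130,142);print(n,len(P),boxfit(P,70,58,(445,-153),94))
E
```

```text
6.1333 [ 445.59031799 -153.03727939  104.67714688] [3.14136735e+00 1.69780642e-04 1.63677027e+00] [1.0048473  0.17186784 1.45668619] 29.942971542477608 58.159035911083606
top 0 [ 445. -153.   94.]
scene 78 [ 454.05616532 -162.64061569   78.14072348]
```

Emit:
step_arm:
  plan:
    - {"x":0,"y":0,"z":-0.3,"rx":0,"ry":0,"rz":0}
    - {"x":0,"y":0,"z":-0.5,"rx":0,"ry":0,"rz":0}
    - {"x":0,"y":0,"z":-0.5,"rx":0,"ry":0,"rz":0}
    - {"x":0,"y":0,"z":-0.5,"rx":0,"ry":0,"rz":0}
    - {"x":0,"y":0,"z":-0.5,"rx":0,"ry":0,"rz":0}
    - {"x":0,"y":0,"z":-0.5,"rx":0,"ry":0,"rz":0}
    - {"x":0,"y":0,"z":-0.2,"rx":0,"ry":0,"rz":0.5}
    - {"x":0,"y":0,"z":0,"rx":0,"ry":0,"rz":0}
    - {"x":0,"y":0,"z":0,"rx":0,"ry":0,"rz":0}
    - {"x":0,"y":0,"z":0,"rx":0,"ry":0,"rz":0}

```text
t: 7.07
eef_pos: [445.1, -152.8, 179.3]
tcp_rot: [-3.141, -0.0, 1.588]
ft_force: [0.1, -0.4, -2.9]
opening: 0.608
grip_force: 29.9
```

```bash
python3 - <<'E'
from h import *
go(631.4,-85,140,1.585);s=state();print(s['ft_force'],s['eef_pos'])
E
```

```text
turn rz units 0.03 | shift before turn [2.58 7.5  1.56] | after turn [2.61 7.49 1.57] | tilt [-3.141 -0.   ]
[ 0.05902559 -0.3869349  -2.86758301] [ 445.12802406 -152.83943726  179.2615098 ]
```

Emit:
step_arm:
  plan:
    - {"x":0.26,"y":0.4,"z":0,"rx":0,"ry":0,"rz":0}
    - {"x":0.3,"y":0.8,"z":0,"rx":0,"ry":0,"rz":0}
    - {"x":0.3,"y":1,"z":0,"rx":0,"ry":0,"rz":0}
    - {"x":0.3,"y":1,"z":0,"rx":0,"ry":0,"rz":0}
    - {"x":0.3,"y":1,"z":0,"rx":0,"ry":0,"rz":0}
    - {"x":0.3,"y":1,"z":0,"rx":0,"ry":0,"rz":0}
    - {"x":0.3,"y":0.9,"z":0,"rx":0,"ry":0,"rz":0}
    - {"x":0.3,"y":0.8,"z":0.2,"rx":0,"ry":0,"rz":0}
    - {"x":0.24,"y":0.6,"z":0.4,"rx":0,"ry":0,"rz":0}
    - {"x":0,"y":0,"z":0.4,"rx":0,"ry":0,"rz":0}

```text
t: 7.9
eef_pos: [634.5, -83.2, 153.3]
tcp_rot: [3.141, -0.0, 1.589]
ft_force: [-1.6, 0.0, -3.2]
opening: 0.61
grip_force: 29.9
```

Emit:
step_arm:
  plan:
    - {"x":0,"y":0,"z":0.4,"rx":0,"ry":0,"rz":0}
    - {"x":0,"y":0,"z":0.2,"rx":0,"ry":0,"rz":0}
    - {"x":0,"y":0,"z":0,"rx":0,"ry":0,"rz":0}
    - {"x":0,"y":0,"z":0,"rx":0,"ry":0,"rz":0}
    - {"x":0,"y":0,"z":0,"rx":0,"ry":0,"rz":0}
    - {"x":0,"y":0,"z":0,"rx":0,"ry":0,"rz":0}
    - {"x":0,"y":0,"z":0,"rx":0,"ry":0,"rz":0}
    - {"x":0,"y":0,"z":0,"rx":0,"ry":0,"rz":0}
    - {"x":0,"y":0,"z":0,"rx":0,"ry":0,"rz":0}
    - {"x":0,"y":0,"z":0,"rx":0,"ry":0,"rz":0}

```text
t: 8.73
eef_pos: [631.9, -85.0, 139.8]
tcp_rot: [3.141, 0.0, 1.587]
ft_force: [0.9, -0.7, -2.4]
opening: 0.606
grip_force: 29.9
```

```bash
python3 - <<'E'
from h import *
from rail import rail
go(631.4,-85,100,1.585)
X=cloud(shot('wrist','w3'));s=state();R=Ro.from_euler('xyz',s['tcp_rot']).as_matrix()
print(np.round(rail(X,-80,120)[::2],1))
T=(X.reshape(-1,3)-s['eef_pos'])@R
m=(abs(T[:,2]+32)<5)&(abs(T[:,0])<60)&(abs(T[:,1])<27);Q=T[m]
print(len(Q),np.percentile(Q[:,0],[2,50,90,98,99.5]) if len(Q) else '')
for n in('scene','top'):
    Y=cloud(shot(n,'k_'+n));P=pts(Y,s['eef_pos'][:2],50,s['eef_pos'][2]+26,s['eef_pos'][2]+36)
    print(n,len(P),np.round(boxfit(P,70,58,s['eef_pos'][:2],91),1) if len(P)>10 else '')
    print(np.round(rail(Y,-160,220)[::4]))
E
```

```text
turn rz units 0.02 | shift before turn [ 0.   -0.02  1.59] | after turn [ 0.   -0.02  1.59] | tilt [3.141 0.   ]
[[-70.  600.1 619.  645.5 663.7]
 [-50.  600.2 618.1 644.9 663.5]
 [-30.  599.5 618.  644.3 662.9]
 [-10.  599.  617.9 644.  663. ]
 [ 10.  599.  617.8 644.1 662.8]
 [ 30.  598.5 616.8 643.5 662. ]
 [ 50.  598.  616.8 643.  662. ]
 [ 70.  598.2 616.7 643.2 661.8]]
4853 [-31.85752904  24.91034249  33.53156499  34.61857149  34.73724024]
scene 78 [626.8 -93.  103. ]
[[-160.  601.  618.  646.  666.]
 [-120.  601.  620.  645.  660.]
 [ -80.  644.  650.  654.  665.]
 [ -40.  598.  618.  643.  663.]
 [   0.  596.  619.  640.  661.]
 [  40.  598.  617.  643.  663.]
 [  80.  595.  616.  642.  661.]
 [ 120.  595.  615.  641.  661.]
 [ 160.  594.  617.  641.  659.]
 [ 200.  595.  615.  639.  659.]]
top 0 
[[ 10. 614. 614. 643. 658.]
 [ 50. 596. 612. 641. 660.]
 [ 90. 598. 613. 641. 658.]
 [130. 595. 612. 642. 658.]
 [170. 594. 613. 640. 656.]
 [210. 595. 611. 639. 658.]]
```

View pics/w3.png

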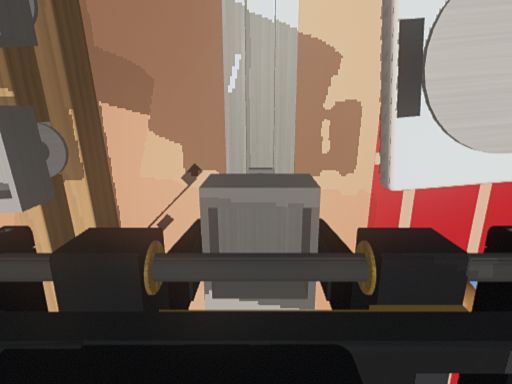

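The wrist view shows the held block at (260,235), square with the rail slot at (262,100) and centred on it. Now I'll lower it.

Emit:
step_arm:
  plan:
    - {"x":0,"y":0,"z":0.3,"rx":0,"ry":0,"rz":0}
    - {"x":0,"y":0,"z":0.3,"rx":0,"ry":0,"rz":0}
    - {"x":0,"y":0,"z":0.3,"rx":0,"ry":0,"rz":0}
    - {"x":0,"y":0,"z":0.3,"rx":0,"ry":0,"rz":0}
    - {"x":0,"y":0,"z":0.2,"rx":0,"ry":0,"rz":0}
    - {"x":0,"y":0,"z":0,"rx":0,"ry":0,"rz":0}
    - {"x":0,"y":0,"z":0,"rx":0,"ry":0,"rz":0}
    - {"x":0,"y":0,"z":0,"rx":0,"ry":0,"rz":0}
    - {"x":0,"y":0,"z":0,"rx":0,"ry":0,"rz":0}
    - {"x":0,"y":0,"z":0,"rx":0,"ry":0,"rz":0}

```text
t: 9.72
eef_pos: [632.1, -85.0, 105.0]
tcp_rot: [3.141, 0.0, 1.587]
ft_force: [0.1, 0.3, -2.4]
opening: 0.606
grip_force: 29.9
```

Emit:
step_arm:
  plan:
    - {"x":0,"y":0,"z":0.16,"rx":0,"ry":0,"rz":0}
    - {"x":0,"y":0,"z":0.12,"rx":0,"ry":0,"rz":0}
    - {"x":0,"y":0,"z":0.08,"rx":0,"ry":0,"rz":0}
    - {"x":0,"y":0,"z":0.08,"rx":0,"ry":0,"rz":0}
    - {"x":0,"y":0,"z":0.08,"rx":0,"ry":0,"rz":0}
    - {"x":0,"y":0,"z":0.08,"rx":0,"ry":0,"rz":0}
    - {"x":0,"y":0,"z":0,"rx":0,"ry":0,"rz":0}
    - {"x":0,"y":0,"z":0,"rx":0,"ry":0,"rz":0}
    - {"x":0,"y":0,"z":0,"rx":0,"ry":0,"rz":0}
    - {"x":0,"y":0,"z":0,"rx":0,"ry":0,"rz":0}

```text
t: 10.55
eef_pos: [632.4, -85.1, 90.7]
tcp_rot: [3.14, 0.001, 1.587]
ft_force: [-1.7, 0.6, 9.3]
opening: 0.609
grip_force: 29.9
```

Emit:
step_arm:
  plan:
    - {"x":0,"y":0,"z":0.05,"rx":0,"ry":0,"rz":0.5}
    - {"x":0,"y":0,"z":0,"rx":0,"ry":0,"rz":0.8}
    - {"x":0,"y":0,"z":0,"rx":0,"ry":0,"rz":0.8}
    - {"x":0,"y":0,"z":0,"rx":0,"ry":0,"rz":0.8}
    - {"x":0,"y":0,"z":0,"rx":0,"ry":0,"rz":0.8}
    - {"x":0,"y":0,"z":0,"rx":0,"ry":0,"rz":0.8}
    - {"x":0,"y":0,"z":0,"rx":0,"ry":0,"rz":0.8}
    - {"x":0,"y":0,"z":0,"rx":0,"ry":0,"rz":0.8}
    - {"x":0,"y":0,"z":0,"rx":0,"ry":0,"rz":0.8}
    - {"x":0,"y":0,"z":0,"rx":0,"ry":0,"rz":0.8}

```text
t: 11.38
eef_pos: [633.0, -85.3, 89.7]
tcp_rot: [3.139, -0.002, 0.813]
ft_force: [0.7, 0.1, 9.5]
opening: 0.606
grip_force: 29.9
```

Emit:
step_arm:
  plan:
    - {"x":0,"y":0,"z":0,"rx":0,"ry":0,"rz":1}
    - {"x":0,"y":0,"z":0,"rx":0,"ry":0,"rz":1}
    - {"x":0,"y":0,"z":0,"rx":0,"ry":0,"rz":1}
    - {"x":0,"y":0,"z":0,"rx":0,"ry":0,"rz":1}
    - {"x":0,"y":0,"z":0,"rx":0,"ry":0,"rz":1}
    - {"x":0,"y":0,"z":0,"rx":0,"ry":0,"rz":1}
    - {"x":0,"y":0,"z":0,"rx":0,"ry":0,"rz":1}
    - {"x":0,"y":0,"z":0,"rx":0,"ry":0,"rz":1}
    - {"x":0,"y":0,"z":0,"rx":0,"ry":0,"rz":0}
    - {"x":0,"y":0,"z":0,"rx":0,"ry":0,"rz":0}

```text
t: 12.22
eef_pos: [633.0, -85.3, 89.7]
tcp_rot: [3.141, -0.003, 0.016]
ft_force: [0.1, -0.2, 9.4]
opening: 0.608
grip_force: 29.9
```

```bash
python3 - <<'E'
from h import *
from rail import rail
s=state();R=Ro.from_euler('xyz',s['tcp_rot']).as_matrix();print(s['eef_pos'],s['tcp_rot'],s['ft_force'],s['moment'],s['opening']*95)
X=cloud(shot('wrist','w4'))
T=(X.reshape(-1,3)-s['eef_pos'])@R
m=(abs(T[:,2]+32)<6)&(abs(T[:,0])<60)&(abs(T[:,1])<27);Q=T[m]
print(len(Q),np.percentile(Q[:,0],[50,90,99.5]),np.median(Q[:,2]))
E
```

```text
[632.97861942 -85.27982592  89.74256778] [ 3.14067389 -0.00327243  0.01606869] [ 0.05191802 -0.17889047  9.38134898] [ 0.00216665 -0.0144279  -0.06928635] 57.76258220987635
5036 [25.13876843 34.06358608 35.24230543] -31.144801301543346
```

Emit:
step_arm:
  plan:
    - {"x":-0.04,"y":0,"z":-0.1,"rx":0,"ry":0,"rz":0}
    - {"x":0,"y":0,"z":-0.1,"rx":0,"ry":0,"rz":0}
    - {"x":0,"y":0,"z":-0.1,"rx":0,"ry":0,"rz":0}
    - {"x":0,"y":0,"z":-0.06,"rx":0,"ry":0,"rz":0}
    - {"x":0,"y":0,"z":0,"rx":0,"ry":0,"rz":0}
    - {"x":0,"y":0,"z":0,"rx":0,"ry":0,"rz":0}
    - {"x":0,"y":0,"z":0,"rx":0,"ry":0,"rz":0}
    - {"x":0,"y":0,"z":0,"rx":0,"ry":0,"rz":0}
    - {"x":0,"y":0,"z":0,"rx":0,"ry":0,"rz":0}
    - {"x":0,"y":0,"z":0,"rx":0,"ry":0,"rz":0}

```text
t: 13.1
eef_pos: [632.0, -85.3, 97.6]
tcp_rot: [3.141, -0.003, 0.017]
ft_force: [5.1, -0.5, -0.7]
opening: 0.608
grip_force: 30.0
```

Emit:
step_arm:
  plan:
    - {"x":0,"y":0,"z":-0.05,"rx":0,"ry":0,"rz":0}
    - {"x":0,"y":0,"z":-0.05,"rx":0,"ry":0,"rz":0}
    - {"x":0,"y":0,"z":-0.05,"rx":0,"ry":0,"rz":0}
    - {"x":0,"y":0,"z":-0.05,"rx":0,"ry":0,"rz":0}
    - {"x":0,"y":0,"z":0,"rx":0,"ry":0,"rz":0}
    - {"x":0,"y":0,"z":0,"rx":0,"ry":0,"rz":0}
    - {"x":0,"y":0,"z":0,"rx":0,"ry":0,"rz":0}
    - {"x":0,"y":0,"z":0,"rx":0,"ry":0,"rz":0}
    - {"x":0,"y":0,"z":0,"rx":0,"ry":0,"rz":0}
    - {"x":0,"y":0,"z":0,"rx":0,"ry":0,"rz":0}

```text
t: 13.93
eef_pos: [631.5, -85.4, 101.4]
tcp_rot: [3.141, -0.001, 0.017]
ft_force: [7.0, -2.1, -11.0]
opening: 0.61
grip_force: 30.0
```

Emit:
step_arm:
  plan:
    - {"x":0.05,"y":0,"z":-0.03,"rx":0,"ry":0,"rz":0}
    - {"x":0,"y":0,"z":0,"rx":0,"ry":0,"rz":0}
    - {"x":0,"y":0,"z":0,"rx":0,"ry":0,"rz":0}
    - {"x":0,"y":0,"z":0,"rx":0,"ry":0,"rz":0}
    - {"x":0,"y":0,"z":0,"rx":0,"ry":0,"rz":0}
    - {"x":0,"y":0,"z":0,"rx":0,"ry":0,"rz":0}
    - {"x":0,"y":0,"z":0,"rx":0,"ry":0,"rz":0}
    - {"x":0,"y":0,"z":0,"rx":0,"ry":0,"rz":0}
    - {"x":0,"y":0,"z":0,"rx":0,"ry":0,"rz":0}
    - {"x":0,"y":0,"z":0,"rx":0,"ry":0,"rz":0}

```text
t: 14.77
eef_pos: [632.0, -85.4, 102.1]
tcp_rot: [3.141, 0.001, 0.017]
ft_force: [5.0, -2.5, -10.1]
opening: 0.606
grip_force: 30.0
```

```bash
python3 - <<'E'
from h import *
s=state();R=Ro.from_euler('xyz',s['tcp_rot']).as_matrix();print(s['eef_pos'],s['tcp_rot'],s['ft_force'],s['moment'],s['opening']*95)
X=cloud(shot('wrist','w5'))
T=(X.reshape(-1,3)-s['eef_pos'])@R
m=(abs(T[:,2]+32)<8)&(abs(T[:,0])<60)&(abs(T[:,1])<27);Q=T[m]
print(len(Q),np.percentile(Q[:,0],[50,90,99.5]),np.median(Q[:,2]))
E
```

```text
[632.01056831 -85.35538089 102.10540983] [3.14119410e+00 7.24779862e-04 1.68237431e-02] [  5.01028311  -2.54996207 -10.098435  ] [-0.79968836 -0.8932795  -0.03238603] 57.57203238954445
5431 [24.70891798 34.47454718 35.27502525] -31.024670480814702
```

Emit:
step_arm:
  plan:
    - {"x":0,"y":0,"z":0.1,"rx":0,"ry":0,"rz":0}
    - {"x":0,"y":0,"z":0.09,"rx":0,"ry":0,"rz":0}
    - {"x":0,"y":0,"z":0,"rx":0,"ry":0,"rz":0}
    - {"x":0,"y":0,"z":0,"rx":0,"ry":0,"rz":0}
    - {"x":0,"y":0,"z":0,"rx":0,"ry":0,"rz":0}
    - {"x":0,"y":0,"z":0,"rx":0,"ry":0,"rz":0}
    - {"x":0,"y":0,"z":0,"rx":0,"ry":0,"rz":0}
    - {"x":0,"y":0,"z":0,"rx":0,"ry":0,"rz":0}
    - {"x":0,"y":0,"z":0,"rx":0,"ry":0,"rz":0}
    - {"x":0,"y":0,"z":0,"rx":0,"ry":0,"rz":0}

```text
t: 15.65
eef_pos: [632.1, -85.3, 98.1]
tcp_rot: [3.141, 0.0, 0.017]
ft_force: [3.7, -4.3, -8.0]
opening: 0.609
grip_force: 30.0
```

Emit:
step_arm:
  plan:
    - {"x":0,"y":0,"z":0,"rx":0,"ry":0,"rz":0}
    - {"x":0,"y":0,"z":0,"rx":0,"ry":0,"rz":0}
    - {"x":0,"y":0,"z":0,"rx":0,"ry":0,"rz":0}
    - {"x":0,"y":0,"z":0,"rx":0,"ry":0,"rz":0}
    - {"x":0,"y":0,"z":0,"rx":0,"ry":0,"rz":0}
    - {"x":0,"y":0,"z":0,"rx":0,"ry":0,"rz":0}
    - {"x":0,"y":0,"z":-0.5,"rx":0,"ry":0,"rz":0}
    - {"x":0,"y":0,"z":-1,"rx":0,"ry":0,"rz":0}
    - {"x":0,"y":0,"z":-1,"rx":0,"ry":0,"rz":0}
    - {"x":0,"y":0,"z":-1,"rx":0,"ry":0,"rz":0}
  jaw: -1

```text
t: 16.48
eef_pos: [632.1, -84.9, 187.8]
tcp_rot: [3.142, -0.0, 0.017]
ft_force: [0.7, 0.1, -0.2]
opening: 0.999
grip_force: 0.0
```

```bash
python3 - <<'E'
from h import *
s=state();print(s['eef_pos'],s['opening'])
go(438.7,-51.3,84,1.654)
A=cloud(shot('scene','k2'))
P=pts(A,(630,-85),60,122,145);print(len(P),np.percentile(P[:,2],[50,95]),boxfit(P,70,58,(630,-85),1))
E
```

```text
[632.05476605 -84.93662187 187.80361534] 0.9990715614440899
turn rz units -16.37 | shift before turn [-7.71 -1.48  4.15] | after turn [ 1.98 -7.6   4.15] | tilt [ 3.142 -0.   ]
247 [127.60911509 130.63836326] [632.25051281 -87.52530489   1.22800828]
```

View pics/k2.png

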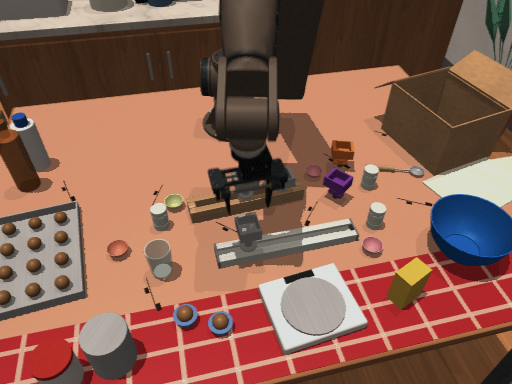

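The scene view shows the tall holder upright on the rail at (247,228) with its long way across. The mid and short holders are behind the gripper. On to the mid holder.

Emit:
step_arm:
  plan:
    - {"x":-0.96,"y":-0.185,"z":0,"rx":0,"ry":0,"rz":0}
    - {"x":-0.96,"y":-0.185,"z":0,"rx":0,"ry":0,"rz":0}
    - {"x":-0.96,"y":-0.185,"z":0,"rx":0,"ry":0,"rz":0}
    - {"x":-0.96,"y":-0.185,"z":0,"rx":0,"ry":0,"rz":0}
    - {"x":-0.96,"y":-0.185,"z":0,"rx":0,"ry":0,"rz":0}
    - {"x":-0.96,"y":-0.185,"z":0,"rx":0,"ry":0,"rz":0}
    - {"x":-0.96,"y":-0.185,"z":0,"rx":0,"ry":0,"rz":0}
    - {"x":-0.96,"y":-0.185,"z":0,"rx":0,"ry":0,"rz":0}
    - {"x":0,"y":0,"z":0,"rx":0,"ry":0,"rz":-1}
    - {"x":0,"y":0,"z":0,"rx":0,"ry":0,"rz":-1}

```text
t: 17.37
eef_pos: [438.7, -51.0, 187.0]
tcp_rot: [3.141, -0.001, 0.221]
ft_force: [-0.3, 0.7, 0.7]
opening: 0.998
grip_force: 0.0
```

Emit:
step_arm:
  plan:
    - {"x":0,"y":0,"z":0,"rx":0,"ry":0,"rz":-1}
    - {"x":0,"y":0,"z":0,"rx":0,"ry":0,"rz":-1}
    - {"x":0,"y":0,"z":0,"rx":0,"ry":0,"rz":-1}
    - {"x":0,"y":0,"z":0,"rx":0,"ry":0,"rz":-1}
    - {"x":0,"y":0,"z":0,"rx":0,"ry":0,"rz":-1}
    - {"x":0,"y":0,"z":0,"rx":0,"ry":0,"rz":-1}
    - {"x":0,"y":0,"z":0,"rx":0,"ry":0,"rz":-1}
    - {"x":0,"y":0,"z":0,"rx":0,"ry":0,"rz":-1}
    - {"x":0,"y":0,"z":0,"rx":0,"ry":0,"rz":-1}
    - {"x":0,"y":0,"z":0,"rx":0,"ry":0,"rz":-1}

```text
t: 18.2
eef_pos: [439.7, -51.2, 186.6]
tcp_rot: [3.141, -0.0, 1.222]
ft_force: [0.5, 0.3, 0.5]
opening: 0.999
grip_force: 0.0
```

Emit:
step_arm:
  plan:
    - {"x":0,"y":0,"z":0,"rx":0,"ry":0,"rz":-1}
    - {"x":0,"y":0,"z":0,"rx":0,"ry":0,"rz":-1}
    - {"x":0,"y":0,"z":0,"rx":0,"ry":0,"rz":-1}
    - {"x":0,"y":0,"z":0,"rx":0,"ry":0,"rz":-1}
    - {"x":0,"y":0,"z":0,"rx":0,"ry":0,"rz":-0.37}
    - {"x":0,"y":0,"z":0,"rx":0,"ry":0,"rz":0}
    - {"x":0,"y":0,"z":0.4,"rx":0,"ry":0,"rz":0}
    - {"x":0,"y":0,"z":0.4,"rx":0,"ry":0,"rz":0}
    - {"x":0,"y":0,"z":0.4,"rx":0,"ry":0,"rz":0}
    - {"x":0,"y":0,"z":0.3,"rx":0,"ry":0,"rz":0}

```text
t: 19.03
eef_pos: [439.6, -51.2, 148.2]
tcp_rot: [3.141, 0.0, 1.652]
ft_force: [0.0, -0.5, 0.2]
opening: 1.0
grip_force: 0.0
```

```bash
python3 - <<'E'
from h import *
go(438.7,-51.3,84,1.654)
X=cloud(shot('wrist'))
P=pts(X,(430,63),75,89,103);print(len(P),P[:,:2].min(0),P[:,:2].max(0),boxfit(P,70,58,(430,62),94))
P=pts(X,(439,-51),50,110,122);print(len(P),P[:,:2].min(0),P[:,:2].max(0))
E
```

```text
turn rz units -0.02 | shift before turn [ 0.   -0.04  2.57] | after turn [-0.   -0.03  2.57] | tilt [3.141 0.   ]
2749 [401.18468376  26.82994942] [462.24911457  90.84902526] [431.5738365   62.09098197  93.30725552]
3035 [407.66237101 -83.81972724] [470.2016036  -14.06623724]
```

Emit:
step_arm:
  plan:
    - {"x":0,"y":0,"z":0.5,"rx":0,"ry":0,"rz":0}
    - {"x":0,"y":0,"z":0.5,"rx":0,"ry":0,"rz":0}
    - {"x":0,"y":0,"z":0.5,"rx":0,"ry":0,"rz":0}
    - {"x":0,"y":0,"z":0.5,"rx":0,"ry":0,"rz":0}
    - {"x":0,"y":0,"z":0.4,"rx":0,"ry":0,"rz":0}
    - {"x":0,"y":0,"z":0.15,"rx":0,"ry":0,"rz":0}
    - {"x":0,"y":0,"z":0,"rx":0,"ry":0,"rz":0}
    - {"x":0,"y":0,"z":0,"rx":0,"ry":0,"rz":0}
    - {"x":0,"y":0,"z":0,"rx":0,"ry":0,"rz":0}
    - {"x":0,"y":0,"z":0,"rx":0,"ry":0,"rz":0}

```text
t: 19.92
eef_pos: [439.8, -51.3, 85.2]
tcp_rot: [3.141, 0.0, 1.654]
ft_force: [-0.3, -0.6, 0.5]
opening: 0.997
grip_force: 0.0
```

Emit:
step_arm:
  plan:
    - {"x":0,"y":0,"z":0,"rx":0,"ry":0,"rz":0}
    - {"x":0,"y":0,"z":0,"rx":0,"ry":0,"rz":0}
    - {"x":0,"y":0,"z":0,"rx":0,"ry":0,"rz":0}
    - {"x":0,"y":0,"z":0,"rx":0,"ry":0,"rz":0}
    - {"x":0,"y":0,"z":0,"rx":0,"ry":0,"rz":0}
    - {"x":0,"y":0,"z":0,"rx":0,"ry":0,"rz":0}
    - {"x":0,"y":0,"z":0,"rx":0,"ry":0,"rz":0}
    - {"x":0,"y":0,"z":0,"rx":0,"ry":0,"rz":0}
    - {"x":0,"y":0,"z":0,"rx":0,"ry":0,"rz":0}
    - {"x":0,"y":0,"z":0,"rx":0,"ry":0,"rz":0}
  jaw: 1

```text
t: 20.75
eef_pos: [439.5, -51.2, 84.6]
tcp_rot: [-3.141, 0.0, 1.654]
ft_force: [-1.4, 0.7, 1.7]
opening: 0.604
grip_force: 30.0
```

Emit:
step_arm:
  plan:
    - {"x":0,"y":0,"z":-0.3,"rx":0,"ry":0,"rz":0}
    - {"x":0,"y":0,"z":-0.5,"rx":0,"ry":0,"rz":0}
    - {"x":0,"y":0,"z":-0.5,"rx":0,"ry":0,"rz":0}
    - {"x":0,"y":0,"z":-0.5,"rx":0,"ry":0,"rz":0}
    - {"x":0,"y":0,"z":-0.5,"rx":0,"ry":0,"rz":0}
    - {"x":0,"y":0,"z":-0.5,"rx":0,"ry":0,"rz":0}
    - {"x":0,"y":0,"z":-0.2,"rx":0,"ry":0,"rz":0.67}
    - {"x":0,"y":0,"z":0,"rx":0,"ry":0,"rz":0}
    - {"x":0,"y":0,"z":0,"rx":0,"ry":0,"rz":0}
    - {"x":0,"y":0,"z":0,"rx":0,"ry":0,"rz":0}

```text
t: 21.58
eef_pos: [439.3, -51.2, 159.4]
tcp_rot: [-3.141, -0.0, 1.589]
ft_force: [-0.5, -0.1, -2.4]
opening: 0.609
grip_force: 30.0
```

```bash
cat > chk.py <<'E'
from h import *
import sys
s=state();R=Ro.from_euler('xyz',s['tcp_rot']).as_matrix();print(s['t'],s['eef_pos'],s['tcp_rot'],s['ft_force'],s['moment'],s['opening']*95)
X=cloud(shot('wrist',sys.argv[1]))
T=(X.reshape(-1,3)-s['eef_pos'])@R
m=(abs(T[:,2]+32)<8)&(abs(T[:,0])<60)&(abs(T[:,1])<27);Q=T[m]
print('block edge, top',len(Q),np.percentile(Q[:,0],[99.5]),np.median(Q[:,2]))
E
python3 chk.py w6; python3 -c "
from h import *
go(631.2,31,118,1.586)"
```

```text
21.5833 [439.30533818 -51.16223771 159.35041589] [-3.14100037e+00 -8.21192638e-05  1.58855557e+00] [-0.53116352 -0.08155242 -2.4031128 ] [-0.04634484 -0.08115504  0.06428622] 57.88474361121402
block edge, top 5410 [35.03068071] -31.062557271168018
turn rz units 0.02 | shift before turn [3.15 7.73 1.64] | after turn [3.17 7.73 1.65] | tilt [-3.141 -0.   ]
```

Emit:
step_arm:
  plan:
    - {"x":0.3,"y":0.4,"z":0,"rx":0,"ry":0,"rz":0}
    - {"x":0.35,"y":0.8,"z":0,"rx":0,"ry":0,"rz":0}
    - {"x":0.36,"y":1,"z":0,"rx":0,"ry":0,"rz":0}
    - {"x":0.36,"y":1,"z":0,"rx":0,"ry":0,"rz":0}
    - {"x":0.36,"y":1,"z":0,"rx":0,"ry":0,"rz":0}
    - {"x":0.36,"y":1,"z":0,"rx":0,"ry":0,"rz":0}
    - {"x":0.36,"y":1,"z":0,"rx":0,"ry":0,"rz":0}
    - {"x":0.36,"y":0.9,"z":0,"rx":0,"ry":0,"rz":0}
    - {"x":0.34,"y":0.63,"z":0.4,"rx":0,"ry":0,"rz":0}
    - {"x":0,"y":0,"z":0.4,"rx":0,"ry":0,"rz":0}

```text
t: 22.47
eef_pos: [634.4, 32.6, 138.6]
tcp_rot: [3.14, -0.0, 1.589]
ft_force: [-0.8, 0.5, -3.3]
opening: 0.61
grip_force: 30.0
```

Emit:
step_arm:
  plan:
    - {"x":0,"y":0,"z":0.4,"rx":0,"ry":0,"rz":0}
    - {"x":0,"y":0,"z":0.2,"rx":0,"ry":0,"rz":0}
    - {"x":0,"y":0,"z":0.2,"rx":0,"ry":0,"rz":0}
    - {"x":0,"y":0,"z":0,"rx":0,"ry":0,"rz":0}
    - {"x":0,"y":0,"z":0,"rx":0,"ry":0,"rz":0}
    - {"x":0,"y":0,"z":0,"rx":0,"ry":0,"rz":0}
    - {"x":0,"y":0,"z":0,"rx":0,"ry":0,"rz":0}
    - {"x":0,"y":0,"z":0,"rx":0,"ry":0,"rz":0}
    - {"x":0,"y":0,"z":0,"rx":0,"ry":0,"rz":0}
    - {"x":0,"y":0,"z":0,"rx":0,"ry":0,"rz":0}

```text
t: 23.3
eef_pos: [631.5, 30.6, 119.8]
tcp_rot: [3.141, 0.0, 1.587]
ft_force: [-0.2, -0.0, -2.7]
opening: 0.609
grip_force: 30.0
```

```bash
python3 chk.py w7; python3 - <<'E'
from h import *
from rail import rail
go(631.2,31,70,1.586)
print(np.round(rail(cloud(shot('wrist')),50,200)[::2],1))
E
```

```text
23.3 [631.54676411  30.57252342 119.81326843] [3.14134941e+00 1.14544438e-04 1.58678444e+00] [-0.16730223 -0.01605462 -2.72183152] [-0.04556541 -0.13629151 -0.00477943] 57.872810034942376
block edge, top 5399 [35.02536123] -31.026218678774118
turn rz units 0.01 | shift before turn [ 0.02 -0.02  1.99] | after turn [ 0.02 -0.01  1.99] | tilt [3.141 0.   ]
[[ 50.  598.3 616.9 643.2 662. ]
 [ 70.  597.9 616.9 642.8 661.9]
 [ 90.  598.  616.  642.9 660.9]
 [110.  597.6 615.9 642.4 660.9]
 [130.  597.1 615.9 641.8 660.9]
 [150.  596.6 615.7 642.  660.8]
 [170.  596.2 615.1 641.4 660.5]]
```

Emit:
step_arm:
  plan:
    - {"x":0,"y":-0.02,"z":0.3,"rx":0,"ry":0,"rz":0}
    - {"x":0,"y":0,"z":0.3,"rx":0,"ry":0,"rz":0}
    - {"x":0,"y":0,"z":0.3,"rx":0,"ry":0,"rz":0}
    - {"x":0,"y":0,"z":0.3,"rx":0,"ry":0,"rz":0}
    - {"x":0,"y":0,"z":0.2,"rx":0,"ry":0,"rz":0}
    - {"x":0,"y":0,"z":0,"rx":0,"ry":0,"rz":0}
    - {"x":0,"y":0,"z":0,"rx":0,"ry":0,"rz":0}
    - {"x":0,"y":0,"z":0,"rx":0,"ry":0,"rz":0}
    - {"x":0,"y":0,"z":0,"rx":0,"ry":0,"rz":0}
    - {"x":0,"y":0,"z":0,"rx":0,"ry":0,"rz":0}

```text
t: 24.23
eef_pos: [631.2, 30.6, 85.0]
tcp_rot: [3.141, 0.0, 1.587]
ft_force: [0.4, 0.3, -2.7]
opening: 0.61
grip_force: 30.0
```

Emit:
step_arm:
  plan:
    - {"x":0,"y":0,"z":0.16,"rx":0,"ry":0,"rz":0}
    - {"x":0,"y":0,"z":0.12,"rx":0,"ry":0,"rz":0}
    - {"x":0,"y":0,"z":0.08,"rx":0,"ry":0,"rz":0}
    - {"x":0,"y":0,"z":0.08,"rx":0,"ry":0,"rz":0}
    - {"x":0,"y":0,"z":0.08,"rx":0,"ry":0,"rz":0}
    - {"x":0,"y":0,"z":0.08,"rx":0,"ry":0,"rz":0}
    - {"x":0,"y":0,"z":0,"rx":0,"ry":0,"rz":0}
    - {"x":0,"y":0,"z":0,"rx":0,"ry":0,"rz":0}
    - {"x":0,"y":0,"z":0,"rx":0,"ry":0,"rz":0}
    - {"x":0,"y":0,"z":0,"rx":0,"ry":0,"rz":0}

```text
t: 25.07
eef_pos: [631.4, 30.6, 70.6]
tcp_rot: [3.14, 0.0, 1.587]
ft_force: [-1.3, -0.5, 9.8]
opening: 0.61
grip_force: 30.0
```

Emit:
step_arm:
  plan:
    - {"x":0,"y":0,"z":0.03,"rx":0,"ry":0,"rz":0.5}
    - {"x":0,"y":0,"z":0,"rx":0,"ry":0,"rz":0.8}
    - {"x":0,"y":0,"z":0,"rx":0,"ry":0,"rz":0.8}
    - {"x":0,"y":0,"z":0,"rx":0,"ry":0,"rz":0.8}
    - {"x":0,"y":0,"z":0,"rx":0,"ry":0,"rz":0.8}
    - {"x":0,"y":0,"z":0,"rx":0,"ry":0,"rz":0.8}
    - {"x":0,"y":0,"z":0,"rx":0,"ry":0,"rz":0.8}
    - {"x":0,"y":0,"z":0,"rx":0,"ry":0,"rz":0.8}
    - {"x":0,"y":0,"z":0,"rx":0,"ry":0,"rz":0.8}
    - {"x":0,"y":0,"z":0,"rx":0,"ry":0,"rz":0.8}

```text
t: 25.9
eef_pos: [632.1, 30.5, 70.1]
tcp_rot: [3.139, -0.002, 0.813]
ft_force: [-0.6, 0.1, 8.8]
opening: 0.611
grip_force: 30.0
```

Emit:
step_arm:
  plan:
    - {"x":0,"y":0,"z":0,"rx":0,"ry":0,"rz":1}
    - {"x":0,"y":0,"z":0,"rx":0,"ry":0,"rz":1}
    - {"x":0,"y":0,"z":0,"rx":0,"ry":0,"rz":1}
    - {"x":0,"y":0,"z":0,"rx":0,"ry":0,"rz":1}
    - {"x":0,"y":0,"z":0,"rx":0,"ry":0,"rz":1}
    - {"x":0,"y":0,"z":0,"rx":0,"ry":0,"rz":1}
    - {"x":0,"y":0,"z":0,"rx":0,"ry":0,"rz":1}
    - {"x":0,"y":0,"z":0,"rx":0,"ry":0,"rz":1}
    - {"x":0,"y":0,"z":0,"rx":0,"ry":0,"rz":0}
    - {"x":0,"y":0,"z":0,"rx":0,"ry":0,"rz":0}

```text
t: 26.73
eef_pos: [632.1, 30.5, 70.1]
tcp_rot: [3.141, -0.003, 0.016]
ft_force: [-0.5, 0.4, 9.4]
opening: 0.608
grip_force: 30.0
```

Emit:
step_arm:
  plan:
    - {"x":0,"y":0,"z":-0.1,"rx":0,"ry":0,"rz":0}
    - {"x":0,"y":0,"z":-0.1,"rx":0,"ry":0,"rz":0}
    - {"x":0,"y":0,"z":-0.1,"rx":0,"ry":0,"rz":0}
    - {"x":0,"y":0,"z":-0.04,"rx":0,"ry":0,"rz":0}
    - {"x":0,"y":0,"z":0,"rx":0,"ry":0,"rz":0}
    - {"x":0,"y":0,"z":0,"rx":0,"ry":0,"rz":0}
    - {"x":0,"y":0,"z":0,"rx":0,"ry":0,"rz":0}
    - {"x":0,"y":0,"z":0,"rx":0,"ry":0,"rz":0}
    - {"x":0,"y":0,"z":0,"rx":0,"ry":0,"rz":0}
    - {"x":0,"y":0,"z":0,"rx":0,"ry":0,"rz":0}

```text
t: 27.57
eef_pos: [631.8, 30.5, 77.6]
tcp_rot: [3.141, -0.002, 0.017]
ft_force: [5.4, -0.1, 2.3]
opening: 0.607
grip_force: 30.0
```

Emit:
step_arm:
  plan:
    - {"x":0.06,"y":0,"z":-0.05,"rx":0,"ry":0,"rz":0}
    - {"x":0,"y":0,"z":-0.05,"rx":0,"ry":0,"rz":0}
    - {"x":0,"y":0,"z":-0.05,"rx":0,"ry":0,"rz":0}
    - {"x":0,"y":0,"z":-0.05,"rx":0,"ry":0,"rz":0}
    - {"x":0,"y":0,"z":-0.05,"rx":0,"ry":0,"rz":0}
    - {"x":0,"y":0,"z":0,"rx":0,"ry":0,"rz":0}
    - {"x":0,"y":0,"z":0,"rx":0,"ry":0,"rz":0}
    - {"x":0,"y":0,"z":0,"rx":0,"ry":0,"rz":0}
    - {"x":0,"y":0,"z":0,"rx":0,"ry":0,"rz":0}
    - {"x":0,"y":0,"z":0,"rx":0,"ry":0,"rz":0}

```text
t: 28.4
eef_pos: [632.2, 30.6, 83.4]
tcp_rot: [3.142, 0.001, 0.017]
ft_force: [0.5, -2.4, -11.4]
opening: 0.607
grip_force: 30.0
```

```bash
python3 chk.py w8
```

```text
28.4 [632.16666433  30.58807804  83.37603916] [3.14150786e+00 1.00724567e-03 1.68242156e-02] [  0.53091725  -2.44632217 -11.41627183] [-0.52793138 -0.44782052 -0.06195556] 57.667335204668966
block edge, top 5389 [35.4459532] -30.98615134068484
```

Emit:
step_arm:
  plan:
    - {"x":0,"y":0,"z":0.1,"rx":0,"ry":0,"rz":0}
    - {"x":0,"y":0,"z":0.12,"rx":0,"ry":0,"rz":0}
    - {"x":0,"y":0,"z":0,"rx":0,"ry":0,"rz":0}
    - {"x":0,"y":0,"z":0,"rx":0,"ry":0,"rz":0}
    - {"x":0,"y":0,"z":0,"rx":0,"ry":0,"rz":0}
    - {"x":0,"y":0,"z":0,"rx":0,"ry":0,"rz":0}
    - {"x":0,"y":0,"z":0,"rx":0,"ry":0,"rz":0}
    - {"x":0,"y":0,"z":0,"rx":0,"ry":0,"rz":0}
    - {"x":0,"y":0,"z":0,"rx":0,"ry":0,"rz":0}
    - {"x":0,"y":0,"z":0,"rx":0,"ry":0,"rz":0}

```text
t: 29.28
eef_pos: [632.4, 30.6, 78.1]
tcp_rot: [3.142, 0.0, 0.017]
ft_force: [-1.6, -1.9, -7.6]
opening: 0.61
grip_force: 30.0
```

Emit:
step_arm:
  plan:
    - {"x":0,"y":0,"z":0,"rx":0,"ry":0,"rz":0}
    - {"x":0,"y":0,"z":0,"rx":0,"ry":0,"rz":0}
    - {"x":0,"y":0,"z":0,"rx":0,"ry":0,"rz":0}
    - {"x":0,"y":0,"z":0,"rx":0,"ry":0,"rz":0}
    - {"x":0,"y":0,"z":0,"rx":0,"ry":0,"rz":0}
    - {"x":0,"y":0,"z":0,"rx":0,"ry":0,"rz":0}
    - {"x":0,"y":0,"z":-0.5,"rx":0,"ry":0,"rz":0}
    - {"x":0,"y":0,"z":-1,"rx":0,"ry":0,"rz":0}
    - {"x":0,"y":0,"z":-1,"rx":0,"ry":0,"rz":0}
    - {"x":0,"y":0,"z":-1,"rx":0,"ry":0,"rz":0}
  jaw: -1

```text
t: 30.12
eef_pos: [632.5, 30.6, 167.5]
tcp_rot: [3.142, -0.0, 0.017]
ft_force: [0.4, 0.4, -0.3]
opening: 0.996
grip_force: 0.0
```

```bash
python3 - <<'E'
from h import *
s=state();print(s['eef_pos'],s['opening'])
go(431,62,64,1.628)
A=cloud(shot('scene','k3'))
for c,h in(((630,-85),129),((630,30),109)):
    P=pts(A,c,60,h-5,h+15);print(len(P),np.percentile(P[:,2],[50,95]),boxfit(P,70,58,c,1))
E
```

```text
[632.4544179   30.63176559 167.52739223] 0.9960278770270047
turn rz units -16.11 | shift before turn [-8.04 -1.39  4.14] | after turn [ 1.71 -7.97  4.14] | tilt [ 3.142 -0.   ]
223 [127.92283332 130.70731751] [632.57196913 -87.24987001   1.26287372]
211 [107.86306986 110.72777524] [6.31187046e+02 2.83202676e+01 1.59614938e-01]
```

Emit:
step_arm:
  plan:
    - {"x":-1,"y":-0.17,"z":0,"rx":0,"ry":0,"rz":0}
    - {"x":-1,"y":-0.17,"z":0,"rx":0,"ry":0,"rz":0}
    - {"x":-1,"y":-0.17,"z":0,"rx":0,"ry":0,"rz":0}
    - {"x":-1,"y":-0.17,"z":0,"rx":0,"ry":0,"rz":0}
    - {"x":-1,"y":-0.17,"z":0,"rx":0,"ry":0,"rz":0}
    - {"x":-1,"y":-0.17,"z":0,"rx":0,"ry":0,"rz":0}
    - {"x":-1,"y":-0.17,"z":0,"rx":0,"ry":0,"rz":0}
    - {"x":-1,"y":-0.2,"z":0,"rx":0,"ry":0,"rz":0}
    - {"x":-0.04,"y":0,"z":0,"rx":0,"ry":0,"rz":-1}
    - {"x":0,"y":0,"z":0,"rx":0,"ry":0,"rz":-1}

```text
t: 31.0
eef_pos: [430.0, 62.2, 166.7]
tcp_rot: [3.141, -0.001, 0.222]
ft_force: [0.9, -0.4, 0.1]
opening: 1.001
grip_force: 0.0
```

Emit:
step_arm:
  plan:
    - {"x":0,"y":0,"z":0,"rx":0,"ry":0,"rz":-1}
    - {"x":0,"y":0,"z":0,"rx":0,"ry":0,"rz":-1}
    - {"x":0,"y":0,"z":0,"rx":0,"ry":0,"rz":-1}
    - {"x":0,"y":0,"z":0,"rx":0,"ry":0,"rz":-1}
    - {"x":0,"y":0,"z":0,"rx":0,"ry":0,"rz":-1}
    - {"x":0,"y":0,"z":0,"rx":0,"ry":0,"rz":-1}
    - {"x":0,"y":0,"z":0,"rx":0,"ry":0,"rz":-1}
    - {"x":0,"y":0,"z":0,"rx":0,"ry":0,"rz":-1}
    - {"x":0,"y":0,"z":0,"rx":0,"ry":0,"rz":-1}
    - {"x":0,"y":0,"z":0,"rx":0,"ry":0,"rz":-1}

```text
t: 31.83
eef_pos: [431.2, 62.0, 166.3]
tcp_rot: [3.141, -0.0, 1.222]
ft_force: [-0.0, 0.9, 0.6]
opening: 1.003
grip_force: 0.0
```

Emit:
step_arm:
  plan:
    - {"x":0,"y":0,"z":0,"rx":0,"ry":0,"rz":-1}
    - {"x":0,"y":0,"z":0,"rx":0,"ry":0,"rz":-1}
    - {"x":0,"y":0,"z":0,"rx":0,"ry":0,"rz":-1}
    - {"x":0,"y":0,"z":0,"rx":0,"ry":0,"rz":-1}
    - {"x":0,"y":0,"z":0,"rx":0,"ry":0,"rz":-0.1}
    - {"x":0,"y":0,"z":0,"rx":0,"ry":0,"rz":0}
    - {"x":0,"y":0,"z":0.4,"rx":0,"ry":0,"rz":0}
    - {"x":0,"y":0,"z":0.4,"rx":0,"ry":0,"rz":0}
    - {"x":0,"y":0,"z":0.4,"rx":0,"ry":0,"rz":0}
    - {"x":0,"y":0,"z":0.4,"rx":0,"ry":0,"rz":0}

```text
t: 32.67
eef_pos: [431.2, 62.0, 125.5]
tcp_rot: [3.141, 0.0, 1.623]
ft_force: [1.0, -0.3, -0.1]
opening: 1.001
grip_force: 0.0
```

```bash
python3 - <<'E'
from h import *
go(431,62,64,1.628)
X=cloud(shot('wrist'))
P=pts(X,(430,63),50,90,102);print(len(P),P[:,:2].min(0),P[:,:2].max(0),boxfit(P,70,58,(430,62),93))
E
```

```text
turn rz units -0.05 | shift before turn [ 0.   -0.01  2.46] | after turn [ 0.   -0.01  2.46] | tilt [3.141 0.   ]
3123 [400.62736993  31.03706763] [462.10009134 100.10632092] [431.50101242  63.75370838  93.43632472]
```

Emit:
step_arm:
  plan:
    - {"x":0.02,"y":0,"z":0.5,"rx":0,"ry":0,"rz":0}
    - {"x":0,"y":0,"z":0.5,"rx":0,"ry":0,"rz":0}
    - {"x":0,"y":0,"z":0.5,"rx":0,"ry":0,"rz":0}
    - {"x":0,"y":0,"z":0.5,"rx":0,"ry":0,"rz":0}
    - {"x":0,"y":0,"z":0.3,"rx":0,"ry":0,"rz":0}
    - {"x":0,"y":0,"z":0.15,"rx":0,"ry":0,"rz":0}
    - {"x":0,"y":0,"z":0,"rx":0,"ry":0,"rz":0}
    - {"x":0,"y":0,"z":0,"rx":0,"ry":0,"rz":0}
    - {"x":0,"y":0,"z":0,"rx":0,"ry":0,"rz":0}
    - {"x":0,"y":0,"z":0,"rx":0,"ry":0,"rz":0}

```text
t: 33.55
eef_pos: [431.3, 62.5, 64.9]
tcp_rot: [3.141, 0.0, 1.627]
ft_force: [-0.4, 0.2, 0.3]
opening: 1.001
grip_force: 0.0
```

Emit:
step_arm:
  plan:
    - {"x":0,"y":0,"z":0,"rx":0,"ry":0,"rz":0}
    - {"x":0,"y":0,"z":0,"rx":0,"ry":0,"rz":0}
    - {"x":0,"y":0,"z":0,"rx":0,"ry":0,"rz":0}
    - {"x":0,"y":0,"z":0,"rx":0,"ry":0,"rz":0}
    - {"x":0,"y":0,"z":0,"rx":0,"ry":0,"rz":0}
    - {"x":0,"y":0,"z":0,"rx":0,"ry":0,"rz":0}
    - {"x":0,"y":0,"z":0,"rx":0,"ry":0,"rz":0}
    - {"x":0,"y":0,"z":0,"rx":0,"ry":0,"rz":0}
    - {"x":0,"y":0,"z":0,"rx":0,"ry":0,"rz":0}
    - {"x":0,"y":0,"z":0,"rx":0,"ry":0,"rz":0}
  jaw: 1

```text
t: 34.38
eef_pos: [431.0, 62.5, 64.4]
tcp_rot: [3.141, 0.0, 1.627]
ft_force: [1.3, -0.8, 0.2]
opening: 0.608
grip_force: 30.0
```

Emit:
step_arm:
  plan:
    - {"x":0,"y":0,"z":-0.3,"rx":0,"ry":0,"rz":0}
    - {"x":0,"y":0,"z":-0.5,"rx":0,"ry":0,"rz":0}
    - {"x":0,"y":0,"z":-0.5,"rx":0,"ry":0,"rz":0}
    - {"x":0,"y":0,"z":-0.5,"rx":0,"ry":0,"rz":0}
    - {"x":0,"y":0,"z":-0.5,"rx":0,"ry":0,"rz":0}
    - {"x":0,"y":0,"z":-0.5,"rx":0,"ry":0,"rz":0}
    - {"x":0,"y":0,"z":-0.2,"rx":0,"ry":0,"rz":0.4}
    - {"x":0,"y":0,"z":0,"rx":0,"ry":0,"rz":0}
    - {"x":0,"y":0,"z":0,"rx":0,"ry":0,"rz":0}
    - {"x":0,"y":0,"z":0,"rx":0,"ry":0,"rz":0}

```text
t: 35.22
eef_pos: [430.6, 62.5, 139.1]
tcp_rot: [-3.141, 0.0, 1.588]
ft_force: [0.1, 0.3, -2.6]
opening: 0.611
grip_force: 30.0
```

```bash
python3 chk.py w9; python3 -c "
from h import *
go(629.8,146,98,1.586)"
```

```text
35.2167 [430.58678784  62.48276329 139.09242576] [-3.14083903e+00  7.77596401e-05  1.58785698e+00] [ 0.09252429  0.26443463 -2.60053484] [-0.04831268 -0.12819862 -0.08101209] 58.037078956688475
block edge, top 5658 [36.13824248] -31.31924645367262
turn rz units 0.02 | shift before turn [3.21 8.02 1.63] | after turn [3.22 8.02 1.64] | tilt [-3.141  0.   ]
```

Emit:
step_arm:
  plan:
    - {"x":0.4,"y":0.5,"z":0,"rx":0,"ry":0,"rz":0}
    - {"x":0.4,"y":0.8,"z":0,"rx":0,"ry":0,"rz":0}
    - {"x":0.4,"y":1,"z":0,"rx":0,"ry":0,"rz":0}
    - {"x":0.4,"y":1,"z":0,"rx":0,"ry":0,"rz":0}
    - {"x":0.4,"y":1,"z":0,"rx":0,"ry":0,"rz":0}
    - {"x":0.4,"y":1,"z":0,"rx":0,"ry":0,"rz":0}
    - {"x":0.4,"y":1,"z":0,"rx":0,"ry":0,"rz":0}
    - {"x":0.4,"y":1,"z":0,"rx":0,"ry":0,"rz":0}
    - {"x":0.02,"y":0.72,"z":0.4,"rx":0,"ry":0,"rz":0}
    - {"x":0,"y":0,"z":0.4,"rx":0,"ry":0,"rz":0}

```text
t: 36.1
eef_pos: [632.8, 146.6, 118.1]
tcp_rot: [3.14, 0.0, 1.588]
ft_force: [-1.1, 0.0, -2.9]
opening: 0.609
grip_force: 30.0
```

Emit:
step_arm:
  plan:
    - {"x":0,"y":0,"z":0.4,"rx":0,"ry":0,"rz":0}
    - {"x":0,"y":0,"z":0.2,"rx":0,"ry":0,"rz":0}
    - {"x":0,"y":0,"z":0.2,"rx":0,"ry":0,"rz":0}
    - {"x":0,"y":0,"z":0,"rx":0,"ry":0,"rz":0}
    - {"x":0,"y":0,"z":0,"rx":0,"ry":0,"rz":0}
    - {"x":0,"y":0,"z":0,"rx":0,"ry":0,"rz":0}
    - {"x":0,"y":0,"z":0,"rx":0,"ry":0,"rz":0}
    - {"x":0,"y":0,"z":0,"rx":0,"ry":0,"rz":0}
    - {"x":0,"y":0,"z":0,"rx":0,"ry":0,"rz":0}
    - {"x":0,"y":0,"z":0,"rx":0,"ry":0,"rz":0}

```text
t: 36.93
eef_pos: [630.2, 146.2, 99.6]
tcp_rot: [3.141, 0.0, 1.587]
ft_force: [0.2, -0.0, -3.0]
opening: 0.607
grip_force: 30.0
```

```bash
python3 chk.py w10; python3 - <<'E'
from h import *
from rail import rail
go(629.8,146,50,1.586)
print(np.round(rail(cloud(shot('wrist')),170,240),1))
E
```

```text
36.9333 [630.17813068 146.18601931  99.56853335] [3.14125341e+00 6.17611057e-05 1.58683948e+00] [ 0.2173526  -0.01957186 -3.0410942 ] [-0.04987144 -0.15777048  0.04036067] 57.66639919608386
block edge, top 5655 [36.11633161] -31.269526922814197
turn rz units 0.01 | shift before turn [-0.01 -0.01  1.98] | after turn [-0.01 -0.01  1.98] | tilt [3.141 0.   ]
[[170.  596.2 615.  641.5 660.4]
 [180.  596.3 615.  641.3 660.2]
 [190.  596.4 615.  641.  660. ]
 [200.  595.9 614.9 640.9 660. ]
 [210.  596.1 614.8 641.2 659.4]
 [220.  595.6 614.7 640.9 659.8]
 [230.  593.5 621.7 622.5 661.3]]
```

Emit:
step_arm:
  plan:
    - {"x":0,"y":-0.03,"z":0.3,"rx":0,"ry":0,"rz":0}
    - {"x":0,"y":0,"z":0.3,"rx":0,"ry":0,"rz":0}
    - {"x":0,"y":0,"z":0.3,"rx":0,"ry":0,"rz":0}
    - {"x":0,"y":0,"z":0.3,"rx":0,"ry":0,"rz":0}
    - {"x":0,"y":0,"z":0.2,"rx":0,"ry":0,"rz":0}
    - {"x":0,"y":0,"z":0,"rx":0,"ry":0,"rz":0}
    - {"x":0,"y":0,"z":0,"rx":0,"ry":0,"rz":0}
    - {"x":0,"y":0,"z":0,"rx":0,"ry":0,"rz":0}
    - {"x":0,"y":0,"z":0,"rx":0,"ry":0,"rz":0}
    - {"x":0,"y":0,"z":0,"rx":0,"ry":0,"rz":0}

```text
t: 37.87
eef_pos: [629.6, 146.2, 64.7]
tcp_rot: [3.141, 0.0, 1.587]
ft_force: [0.1, 0.3, -3.0]
opening: 0.609
grip_force: 30.0
```

Emit:
step_arm:
  plan:
    - {"x":0,"y":0,"z":0.16,"rx":0,"ry":0,"rz":0}
    - {"x":0,"y":0,"z":0.12,"rx":0,"ry":0,"rz":0}
    - {"x":0,"y":0,"z":0.08,"rx":0,"ry":0,"rz":0}
    - {"x":0,"y":0,"z":0.08,"rx":0,"ry":0,"rz":0}
    - {"x":0,"y":0,"z":0.08,"rx":0,"ry":0,"rz":0}
    - {"x":0,"y":0,"z":0.08,"rx":0,"ry":0,"rz":0}
    - {"x":0,"y":0,"z":0,"rx":0,"ry":0,"rz":0}
    - {"x":0,"y":0,"z":0,"rx":0,"ry":0,"rz":0}
    - {"x":0,"y":0,"z":0,"rx":0,"ry":0,"rz":0}
    - {"x":0,"y":0,"z":0,"rx":0,"ry":0,"rz":0}

```text
t: 38.7
eef_pos: [629.8, 146.2, 50.4]
tcp_rot: [3.14, -0.0, 1.587]
ft_force: [-1.1, -0.3, 8.7]
opening: 0.611
grip_force: 30.0
```

Emit:
step_arm:
  plan:
    - {"x":0,"y":0,"z":0.03,"rx":0,"ry":0,"rz":0.5}
    - {"x":0,"y":0,"z":0,"rx":0,"ry":0,"rz":0.8}
    - {"x":0,"y":0,"z":0,"rx":0,"ry":0,"rz":0.8}
    - {"x":0,"y":0,"z":0,"rx":0,"ry":0,"rz":0.8}
    - {"x":0,"y":0,"z":0,"rx":0,"ry":0,"rz":0.8}
    - {"x":0,"y":0,"z":0,"rx":0,"ry":0,"rz":0.8}
    - {"x":0,"y":0,"z":0,"rx":0,"ry":0,"rz":0.8}
    - {"x":0,"y":0,"z":0,"rx":0,"ry":0,"rz":0.8}
    - {"x":0,"y":0,"z":0,"rx":0,"ry":0,"rz":0.8}
    - {"x":0,"y":0,"z":0,"rx":0,"ry":0,"rz":0.8}

```text
t: 39.53
eef_pos: [630.3, 146.3, 49.8]
tcp_rot: [3.14, -0.002, 0.813]
ft_force: [-1.3, 1.0, 9.7]
opening: 0.61
grip_force: 30.0
```

Emit:
step_arm:
  plan:
    - {"x":0,"y":0,"z":0,"rx":0,"ry":0,"rz":1}
    - {"x":0,"y":0,"z":0,"rx":0,"ry":0,"rz":1}
    - {"x":0,"y":0,"z":0,"rx":0,"ry":0,"rz":1}
    - {"x":0,"y":0,"z":0,"rx":0,"ry":0,"rz":1}
    - {"x":0,"y":0,"z":0,"rx":0,"ry":0,"rz":1}
    - {"x":0,"y":0,"z":0,"rx":0,"ry":0,"rz":1}
    - {"x":0,"y":0,"z":0,"rx":0,"ry":0,"rz":1}
    - {"x":0,"y":0,"z":0,"rx":0,"ry":0,"rz":1}
    - {"x":0,"y":0,"z":0,"rx":0,"ry":0,"rz":0}
    - {"x":0,"y":0,"z":0,"rx":0,"ry":0,"rz":0}

```text
t: 40.37
eef_pos: [630.5, 146.4, 49.9]
tcp_rot: [-3.141, -0.003, 0.016]
ft_force: [-0.1, 1.4, 9.7]
opening: 0.61
grip_force: 30.0
```

Emit:
step_arm:
  plan:
    - {"x":0,"y":0,"z":-0.1,"rx":0,"ry":0,"rz":0}
    - {"x":0,"y":0,"z":-0.1,"rx":0,"ry":0,"rz":0}
    - {"x":0,"y":0,"z":-0.1,"rx":0,"ry":0,"rz":0}
    - {"x":0,"y":0,"z":-0.04,"rx":0,"ry":0,"rz":0}
    - {"x":0,"y":0,"z":0,"rx":0,"ry":0,"rz":0}
    - {"x":0,"y":0,"z":0,"rx":0,"ry":0,"rz":0}
    - {"x":0,"y":0,"z":0,"rx":0,"ry":0,"rz":0}
    - {"x":0,"y":0,"z":0,"rx":0,"ry":0,"rz":0}
    - {"x":0,"y":0,"z":0,"rx":0,"ry":0,"rz":0}
    - {"x":0,"y":0,"z":0,"rx":0,"ry":0,"rz":0}

```text
t: 41.2
eef_pos: [630.3, 146.3, 57.4]
tcp_rot: [-3.141, -0.002, 0.017]
ft_force: [4.8, 2.2, 2.6]
opening: 0.608
grip_force: 30.0
```

Emit:
step_arm:
  plan:
    - {"x":0.02,"y":0,"z":-0.05,"rx":0,"ry":0,"rz":0}
    - {"x":0,"y":0,"z":-0.05,"rx":0,"ry":0,"rz":0}
    - {"x":0,"y":0,"z":-0.05,"rx":0,"ry":0,"rz":0}
    - {"x":0,"y":0,"z":-0.05,"rx":0,"ry":0,"rz":0}
    - {"x":0,"y":0,"z":-0.05,"rx":0,"ry":0,"rz":0}
    - {"x":0,"y":0,"z":0,"rx":0,"ry":0,"rz":0}
    - {"x":0,"y":0,"z":0,"rx":0,"ry":0,"rz":0}
    - {"x":0,"y":0,"z":0,"rx":0,"ry":0,"rz":0}
    - {"x":0,"y":0,"z":0,"rx":0,"ry":0,"rz":0}
    - {"x":0,"y":0,"z":0,"rx":0,"ry":0,"rz":0}

```text
t: 42.03
eef_pos: [630.2, 146.3, 62.2]
tcp_rot: [-3.141, -0.0, 0.017]
ft_force: [6.7, 1.7, -11.7]
opening: 0.608
grip_force: 30.0
```

```bash
python3 chk.py w11
```

```text
42.0333 [630.22420813 146.32905629  62.16986037] [-3.14141892e+00 -3.20595160e-04  1.66547454e-02] [  6.6523985    1.70698114 -11.67088287] [ 0.71101955 -1.70165145 -0.02324067] 57.71882006281796
block edge, top 5648 [36.5710399] -31.230117613271464
```

Emit:
step_arm:
  plan:
    - {"x":0.03,"y":0,"z":0.1,"rx":0,"ry":0,"rz":0}
    - {"x":0,"y":0,"z":0.09,"rx":0,"ry":0,"rz":0}
    - {"x":0,"y":0,"z":0,"rx":0,"ry":0,"rz":0}
    - {"x":0,"y":0,"z":0,"rx":0,"ry":0,"rz":0}
    - {"x":0,"y":0,"z":0,"rx":0,"ry":0,"rz":0}
    - {"x":0,"y":0,"z":0,"rx":0,"ry":0,"rz":0}
    - {"x":0,"y":0,"z":0,"rx":0,"ry":0,"rz":0}
    - {"x":0,"y":0,"z":0,"rx":0,"ry":0,"rz":0}
    - {"x":0,"y":0,"z":0,"rx":0,"ry":0,"rz":0}
    - {"x":0,"y":0,"z":0,"rx":0,"ry":0,"rz":0}

```text
t: 42.92
eef_pos: [630.4, 146.3, 58.0]
tcp_rot: [-3.142, 0.001, 0.017]
ft_force: [3.7, 2.4, -6.8]
opening: 0.606
grip_force: 30.0
```

Emit:
step_arm:
  plan:
    - {"x":0,"y":0,"z":0,"rx":0,"ry":0,"rz":0}
    - {"x":0,"y":0,"z":0,"rx":0,"ry":0,"rz":0}
    - {"x":0,"y":0,"z":0,"rx":0,"ry":0,"rz":0}
    - {"x":0,"y":0,"z":0,"rx":0,"ry":0,"rz":0}
    - {"x":0,"y":0,"z":0,"rx":0,"ry":0,"rz":0}
    - {"x":0,"y":0,"z":0,"rx":0,"ry":0,"rz":0}
    - {"x":0,"y":0,"z":-0.5,"rx":0,"ry":0,"rz":0}
    - {"x":0,"y":0,"z":-1,"rx":0,"ry":0,"rz":0}
    - {"x":0,"y":0,"z":-1,"rx":0,"ry":0,"rz":0}
    - {"x":0,"y":0,"z":-1,"rx":0,"ry":0,"rz":0}
  jaw: -1

```text
t: 43.75
eef_pos: [630.5, 146.2, 148.0]
tcp_rot: [3.141, 0.0, 0.017]
ft_force: [0.1, -0.3, 0.3]
opening: 1.001
grip_force: 0.0
```

Emit:
step_arm:
  plan:
    - {"x":-1,"y":0,"z":-1,"rx":0,"ry":0,"rz":0}
    - {"x":-1,"y":0,"z":-1,"rx":0,"ry":0,"rz":0}
    - {"x":-1,"y":0,"z":-1,"rx":0,"ry":0,"rz":0}
    - {"x":-1,"y":0,"z":-1,"rx":0,"ry":0,"rz":0}
    - {"x":-1,"y":0,"z":-1,"rx":0,"ry":0,"rz":0}
    - {"x":-1,"y":0,"z":-1,"rx":0,"ry":0,"rz":0}
    - {"x":0,"y":0,"z":0,"rx":0,"ry":0,"rz":0}
    - {"x":0,"y":0,"z":0,"rx":0,"ry":0,"rz":0}
    - {"x":0,"y":0,"z":0,"rx":0,"ry":0,"rz":0}
    - {"x":0,"y":0,"z":0,"rx":0,"ry":0,"rz":0}

```text
t: 44.58
eef_pos: [481.0, 143.6, 295.3]
tcp_rot: [3.141, 0.001, 0.017]
ft_force: [0.5, -1.0, 0.2]
opening: 0.999
grip_force: 0.0
```

```bash
cat > jars.py <<'E'
from h import *
import sys
def circ(P,r):
    f=lambda q:np.sum(np.clip(np.hypot(P[:,0]-q[0],P[:,1]-q[1])-r,0,8)**1.5)
    c=(P[:,:2].max(0)+P[:,:2].min(0))/2
    return minimize(f,c,method='Nelder-Mead').x
if __name__=='__main__':
    s=state();print(s['t'],s['eef_pos'],s['tcp_rot'][2])
    for cam in sys.argv[2:]:
        X=cloud(shot(cam,sys.argv[1]+cam))
        for n,c,h,r in(('j0',(611,306),75,23),('j1',(446,358),75,23),('j2',(471,-315),75,23),('glass',(640,-325),100,34)):
            P=pts(X,c,75,h-5,h+5)
            if len(P)>20:print(cam,n,len(P),np.round(circ(P,r),1),np.round((P.max(0)+P.min(0))/2,1)[:2],'z',np.round(np.median(P[:,2]),1))
        for n,c,h in(('tall',(632,-85),129),('mid',(631,30),109),('short',(630,146),89)):
            P=pts(X,c,55,h-6,h+6)
            if len(P)>20:print(cam,n,len(P),np.round(boxfit(P,70,58,c,1),1),np.round((P.max(0)+P.min(0))/2,1)[:2],'z',np.round(np.median(P[:,2]),1))
E
python3 jars.py a wrist scene top
```

```text
44.5833 [480.98872105 143.59266268 295.34599955] 0.016647859172558732
wrist j0 1251 [612.5 306.4] [612.1 306.5] z 74.9
wrist j1 885 [421.8 385.6] [421.7 385.4] z 74.8
wrist tall 1543 [632.  -84.7   1.9] [630.4 -85.4] z 128.5
wrist mid 1692 [631.9  30.7   0.9] [632.1  30.6] z 108.8
wrist short 1447 [632.  146.2   0.8] [631.9 146. ] z 88.8
scene j0 150 [610.3 304.3] [610.4 304.2] z 74.1
scene j1 109 [419.7 383.1] [420.1 383. ] z 73.9
scene j2 160 [ 472.8 -317.4] [ 473.2 -317.1] z 74.5
scene glass 141 [ 641.3 -327.8] [ 641.5 -327.4] z 98.6
scene tall 235 [ 6.322e+02 -8.760e+01 -2.000e-01] [632.7 -87.5] z 128.0
scene mid 225 [631.4  28.4   0.9] [631.4  28.6] z 107.9
scene short 217 [ 6.310e+02  1.437e+02 -5.000e-01] [630.4 143.7] z 87.8
top j0 69 [621.7 308.3] [621.7 308.3] z 74.9
top j1 174 [418.6 387.3] [419.1 387.4] z 75.4
top j2 187 [ 470.8 -313.6] [ 470.1 -313.1] z 74.7
top glass 103 [ 638.6 -324. ] [ 639.5 -324.6] z 98.9
top tall 207 [630.7 -84.7   0.9] [630.6 -84.6] z 128.3
top mid 199 [630.2  31.4   0.7] [630.3  31.5] z 108.5
top short 138 [629.5 146.2  -1.5] [629.4 146.3] z 88.3
```

View pics/ascene.png

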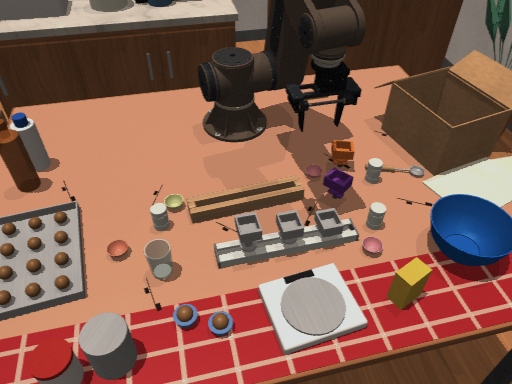

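The scene view shows all three holders on the rail at (249,230), (291,228) and (329,222). The jar near (373,170) has been knocked about 36 mm aside. The glass is upright at (158,258). I'll fetch that jar first, using its re-measured position of (421.5, 385.3).

```bash
python3 - <<'E'
from h import *
go(421.5,385.3,43,0.0166)
X=cloud(shot('top'))
P=pts(X,(421,385),110,8,250);P=P[np.linalg.norm(P[:,:2]-[421,385],axis=1)>35];print(len(P),[ (np.round(p)).tolist() for p in P[::25]])
E
```

```text
turn rz units -0.0 | shift before turn [-2.2  -9.71 10.08] | after turn [-2.22 -9.71 10.08] | tilt [3.141e+00 2.000e-03]
236 [[487.0, 413.0, 8.0], [398.0, 470.0, 23.0], [392.0, 466.0, 17.0], [388.0, 435.0, 16.0], [382.0, 452.0, 20.0], [379.0, 420.0, 13.0], [375.0, 394.0, 9.0], [369.0, 405.0, 23.0], [363.0, 401.0, 16.0], [325.0, 345.0, 91.0]]
```

Emit:
step_arm:
  plan:
    - {"x":-0.22,"y":-0.97,"z":0.3,"rx":0,"ry":0,"rz":0}
    - {"x":-0.22,"y":-0.97,"z":0.3,"rx":0,"ry":0,"rz":0}
    - {"x":-0.22,"y":-0.97,"z":0.3,"rx":0,"ry":0,"rz":0}
    - {"x":-0.22,"y":-0.97,"z":0.3,"rx":0,"ry":0,"rz":0}
    - {"x":-0.22,"y":-0.97,"z":0.4,"rx":0,"ry":0,"rz":0}
    - {"x":-0.22,"y":-0.97,"z":0.4,"rx":0,"ry":0,"rz":0}
    - {"x":-0.22,"y":-0.97,"z":0.4,"rx":0,"ry":0,"rz":0}
    - {"x":-0.22,"y":-0.97,"z":0.4,"rx":0,"ry":0,"rz":0}
    - {"x":-0.22,"y":-0.97,"z":0.5,"rx":0,"ry":0,"rz":0}
    - {"x":-0.22,"y":-0.97,"z":0.5,"rx":0,"ry":0,"rz":0}

```text
t: 45.62
eef_pos: [421.3, 386.4, 199.9]
tcp_rot: [3.141, 0.001, 0.017]
ft_force: [1.3, -0.7, -0.1]
opening: 0.997
grip_force: 0.0
```

Emit:
step_arm:
  plan:
    - {"x":0,"y":0,"z":0.8,"rx":0,"ry":0,"rz":0}
    - {"x":0,"y":0,"z":0.8,"rx":0,"ry":0,"rz":0}
    - {"x":0,"y":0,"z":0.8,"rx":0,"ry":0,"rz":0}
    - {"x":0,"y":0,"z":0.8,"rx":0,"ry":0,"rz":0}
    - {"x":0,"y":0,"z":0.8,"rx":0,"ry":0,"rz":0}
    - {"x":0,"y":0,"z":0.8,"rx":0,"ry":0,"rz":0}
    - {"x":0,"y":0,"z":0.8,"rx":0,"ry":0,"rz":0}
    - {"x":0,"y":0,"z":0.6,"rx":0,"ry":0,"rz":0}
    - {"x":0,"y":0,"z":0.05,"rx":0,"ry":0,"rz":0}
    - {"x":0,"y":0,"z":0,"rx":0,"ry":0,"rz":0}

```text
t: 46.45
eef_pos: [421.4, 384.9, 43.9]
tcp_rot: [3.14, 0.002, 0.017]
ft_force: [0.3, 0.8, 0.3]
opening: 1.005
grip_force: 0.0
```

Emit:
step_arm:
  plan:
    - {"x":0,"y":0,"z":0,"rx":0,"ry":0,"rz":0}
    - {"x":0,"y":0,"z":0,"rx":0,"ry":0,"rz":0}
    - {"x":0,"y":0,"z":0,"rx":0,"ry":0,"rz":0}
    - {"x":0,"y":0,"z":0,"rx":0,"ry":0,"rz":0}
    - {"x":0,"y":0,"z":0,"rx":0,"ry":0,"rz":0}
    - {"x":0,"y":0,"z":0,"rx":0,"ry":0,"rz":0}
    - {"x":0,"y":0,"z":0,"rx":0,"ry":0,"rz":0}
    - {"x":0,"y":0,"z":0,"rx":0,"ry":0,"rz":0}
    - {"x":0,"y":0,"z":0,"rx":0,"ry":0,"rz":0}
    - {"x":0,"y":0,"z":0,"rx":0,"ry":0,"rz":0}
  jaw: 1

```text
t: 47.28
eef_pos: [421.7, 385.3, 44.9]
tcp_rot: [-3.142, -0.0, 0.017]
ft_force: [-0.0, 0.7, 1.0]
opening: 0.479
grip_force: 29.9
```

Emit:
step_arm:
  plan:
    - {"x":0,"y":0,"z":-0.5,"rx":0,"ry":0,"rz":0}
    - {"x":0,"y":0,"z":-1,"rx":0,"ry":0,"rz":0}
    - {"x":0,"y":0,"z":-1,"rx":0,"ry":0,"rz":0}
    - {"x":0,"y":0,"z":-1,"rx":0,"ry":0,"rz":0}
    - {"x":0,"y":0,"z":-1,"rx":0,"ry":0,"rz":0}
    - {"x":0,"y":0,"z":-1,"rx":0,"ry":0,"rz":0}
    - {"x":0,"y":0,"z":-1,"rx":0,"ry":0,"rz":0}
    - {"x":0,"y":0,"z":-1,"rx":0,"ry":0,"rz":0}
    - {"x":0,"y":0,"z":0,"rx":0,"ry":0,"rz":0}
    - {"x":0,"y":0,"z":0,"rx":0,"ry":0,"rz":0}

```text
t: 48.12
eef_pos: [421.7, 385.2, 233.1]
tcp_rot: [-3.141, -0.002, 0.017]
ft_force: [-0.4, 0.3, -2.4]
opening: 0.481
grip_force: 29.9
```

```bash
cat > jh.py <<'E'
from h import *
from jars import circ
import sys
s=state();R=Ro.from_euler('xyz',s['tcp_rot']).as_matrix();print(s['t'],s['eef_pos'],s['tcp_rot'],s['ft_force'],s['opening']*95)
X=cloud(shot('wrist',sys.argv[1]))
T=(X.reshape(-1,3)-s['eef_pos'])@R
Q=T[(abs(T[:,2]+32)<9)&(T[:,0]>0)&(T[:,0]<40)&(abs(T[:,1])<21)]
e=np.percentile(Q[:,0],99.7)
print('jar lid',len(Q),'front edge',e,'-> offset',e-23,'top',np.median(Q[:,2]))
E
python3 jh.py w12; python3 -c "
from h import *
go(632,30.6,230,0.0166)"
```

```text
48.1167 [421.68643429 385.24792859 233.06070667] [-3.14071356e+00 -1.53912092e-03  1.68132964e-02] [-0.40373055  0.30415352 -2.38509838] 45.681907657617735
jar lid 3133 front edge 22.526008146922237 -> offset -0.4739918530777629 top -30.21617498086635
turn rz units 0.0 | shift before turn [ 8.19 14.31  0.08] | after turn [ 8.19 14.31  0.07] | tilt [3.141 0.   ]
```

Emit:
step_arm:
  plan:
    - {"x":0.55,"y":0.95,"z":0,"rx":0,"ry":0,"rz":0}
    - {"x":0.55,"y":0.95,"z":0,"rx":0,"ry":0,"rz":0}
    - {"x":0.55,"y":0.95,"z":0,"rx":0,"ry":0,"rz":0}
    - {"x":0.55,"y":0.95,"z":0,"rx":0,"ry":0,"rz":0}
    - {"x":0.55,"y":0.95,"z":0,"rx":0,"ry":0,"rz":0}
    - {"x":0.55,"y":0.95,"z":0,"rx":0,"ry":0,"rz":0}
    - {"x":0.55,"y":0.95,"z":0,"rx":0,"ry":0,"rz":0}
    - {"x":0.55,"y":0.95,"z":0,"rx":0,"ry":0,"rz":0}
    - {"x":0.55,"y":0.95,"z":0,"rx":0,"ry":0,"rz":0}
    - {"x":0.55,"y":0.95,"z":0,"rx":0,"ry":0,"rz":0}

```text
t: 49.0
eef_pos: [563.0, 148.6, 230.4]
tcp_rot: [3.141, 0.003, 0.017]
ft_force: [0.2, 0.8, -1.1]
opening: 0.478
grip_force: 29.9
```

Emit:
step_arm:
  plan:
    - {"x":0.55,"y":0.95,"z":0,"rx":0,"ry":0,"rz":0}
    - {"x":0.55,"y":0.95,"z":0,"rx":0,"ry":0,"rz":0}
    - {"x":0.55,"y":0.95,"z":0,"rx":0,"ry":0,"rz":0}
    - {"x":0.55,"y":0.95,"z":0,"rx":0,"ry":0,"rz":0}
    - {"x":0.5,"y":1,"z":0,"rx":0,"ry":0,"rz":0}
    - {"x":0,"y":0,"z":0.8,"rx":0,"ry":0,"rz":0}
    - {"x":0,"y":0,"z":0.8,"rx":0,"ry":0,"rz":0}
    - {"x":0,"y":0,"z":0.7,"rx":0,"ry":0,"rz":0}
    - {"x":0,"y":0,"z":0.3,"rx":0,"ry":0,"rz":0}
    - {"x":0,"y":0,"z":0,"rx":0,"ry":0,"rz":0}

```text
t: 49.83
eef_pos: [631.4, 31.2, 164.3]
tcp_rot: [-3.141, 0.005, 0.017]
ft_force: [-0.3, 0.6, -0.8]
opening: 0.478
grip_force: 29.9
```

Emit:
step_arm:
  plan:
    - {"x":0,"y":0,"z":0,"rx":0,"ry":0,"rz":0}
    - {"x":0,"y":0,"z":0,"rx":0,"ry":0,"rz":0}
    - {"x":0,"y":0,"z":0,"rx":0,"ry":0,"rz":0}
    - {"x":0,"y":0,"z":0,"rx":0,"ry":0,"rz":0}
    - {"x":0,"y":0,"z":0,"rx":0,"ry":0,"rz":0}
    - {"x":0,"y":0,"z":0,"rx":0,"ry":0,"rz":0}
    - {"x":0,"y":0,"z":0,"rx":0,"ry":0,"rz":0}
    - {"x":0,"y":0,"z":0,"rx":0,"ry":0,"rz":0}
    - {"x":0,"y":0,"z":0,"rx":0,"ry":0,"rz":0}
    - {"x":0,"y":0,"z":0,"rx":0,"ry":0,"rz":0}

```text
t: 50.67
eef_pos: [632.6, 31.2, 167.4]
tcp_rot: [3.142, 0.0, 0.017]
ft_force: [0.1, -0.3, -2.3]
opening: 0.481
grip_force: 29.9
```

```bash
python3 jh.py w13; python3 -c "
from h import *
go(632.3,30.6,145,0.0166)
X=cloud(shot('wrist'));P=pts(X,(632,31),55,104,114);print(len(P),P.max(0)[:2],P.min(0)[:2])"
```

```text
50.6667 [632.56577969  31.20717574 167.373751  ] [3.14150341e+00 5.31096975e-07 1.67985403e-02] [ 0.10848115 -0.26943332 -2.34860876] 45.738687051539806
jar lid 3124 front edge 22.581224207280147 -> offset -0.41877579271985255 top -30.184072422772616
turn rz units 0.0 | shift before turn [-0.01  0.02  0.89] | after turn [-0.01  0.02  0.89] | tilt [3.141 0.   ]
1510 [668.2865908   59.64681233] [617.64688837   1.29460997]
```

View pics/w13.png

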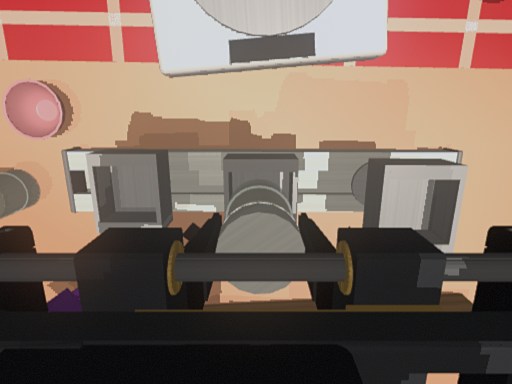

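The wrist view shows the jar lid at (260,235) over the mid socket at (260,180), nearly centred. It needs about +0.5 mm in x and -0.7 mm in y.

Emit:
step_arm:
  plan:
    - {"x":0.02,"y":0.03,"z":0.2,"rx":0,"ry":0,"rz":0}
    - {"x":0,"y":0,"z":0.2,"rx":0,"ry":0,"rz":0}
    - {"x":0,"y":0,"z":0.2,"rx":0,"ry":0,"rz":0}
    - {"x":0,"y":0,"z":0.2,"rx":0,"ry":0,"rz":0}
    - {"x":0,"y":0,"z":0.1,"rx":0,"ry":0,"rz":0}
    - {"x":0,"y":0,"z":0,"rx":0,"ry":0,"rz":0}
    - {"x":0,"y":0,"z":0,"rx":0,"ry":0,"rz":0}
    - {"x":0,"y":0,"z":0,"rx":0,"ry":0,"rz":0}
    - {"x":0,"y":0,"z":0,"rx":0,"ry":0,"rz":0}
    - {"x":0,"y":0,"z":0,"rx":0,"ry":0,"rz":0}

```text
t: 51.6
eef_pos: [633.2, 30.5, 145.1]
tcp_rot: [3.141, -0.0, 0.017]
ft_force: [-0.6, -0.4, -0.7]
opening: 0.477
grip_force: 29.9
```

Emit:
step_arm:
  plan:
    - {"x":0,"y":0,"z":0.2,"rx":0,"ry":0,"rz":0}
    - {"x":0,"y":0,"z":0.2,"rx":0,"ry":0,"rz":0}
    - {"x":0,"y":0,"z":0.2,"rx":0,"ry":0,"rz":0}
    - {"x":0,"y":0,"z":0.1,"rx":0,"ry":0,"rz":0}
    - {"x":0,"y":0,"z":0.07,"rx":0,"ry":0,"rz":0}
    - {"x":0,"y":0,"z":0,"rx":0,"ry":0,"rz":0}
    - {"x":0,"y":0,"z":0,"rx":0,"ry":0,"rz":0}
    - {"x":0,"y":0,"z":0,"rx":0,"ry":0,"rz":0}
    - {"x":0,"y":0,"z":0,"rx":0,"ry":0,"rz":0}
    - {"x":0,"y":0,"z":0,"rx":0,"ry":0,"rz":0}

```text
t: 52.43
eef_pos: [633.2, 30.5, 125.8]
tcp_rot: [3.141, -0.0, 0.017]
ft_force: [0.5, -0.3, -1.3]
opening: 0.48
grip_force: 29.9
```

Emit:
step_arm:
  plan:
    - {"x":0,"y":0,"z":0.05,"rx":0,"ry":0,"rz":0}
    - {"x":0,"y":0,"z":0.02,"rx":0,"ry":0,"rz":0}
    - {"x":0,"y":0,"z":0,"rx":0,"ry":0,"rz":0}
    - {"x":0,"y":0,"z":0,"rx":0,"ry":0,"rz":0}
    - {"x":0,"y":0,"z":0,"rx":0,"ry":0,"rz":0}
    - {"x":0,"y":0,"z":0,"rx":0,"ry":0,"rz":0}
    - {"x":0,"y":0,"z":0,"rx":0,"ry":0,"rz":0}
    - {"x":0,"y":0,"z":0,"rx":0,"ry":0,"rz":0}
    - {"x":0,"y":0,"z":0,"rx":0,"ry":0,"rz":0}
    - {"x":0,"y":0,"z":0,"rx":0,"ry":0,"rz":0}

```text
t: 53.27
eef_pos: [633.1, 30.4, 123.9]
tcp_rot: [3.141, -0.0, 0.017]
ft_force: [0.3, -0.9, 1.2]
opening: 0.478
grip_force: 29.9
```

Emit:
step_arm:
  plan:
    - {"x":0,"y":0,"z":0,"rx":0,"ry":0,"rz":0}
    - {"x":0,"y":0,"z":0,"rx":0,"ry":0,"rz":0}
    - {"x":0,"y":0,"z":0,"rx":0,"ry":0,"rz":0}
    - {"x":0,"y":0,"z":0,"rx":0,"ry":0,"rz":0}
    - {"x":0,"y":0,"z":0,"rx":0,"ry":0,"rz":0}
    - {"x":0,"y":0,"z":0,"rx":0,"ry":0,"rz":0}
    - {"x":0,"y":0,"z":-0.5,"rx":0,"ry":0,"rz":0}
    - {"x":0,"y":0,"z":-1,"rx":0,"ry":0,"rz":0}
    - {"x":0,"y":0,"z":-1,"rx":0,"ry":0,"rz":0}
    - {"x":0,"y":0,"z":-1,"rx":0,"ry":0,"rz":0}
  jaw: -1

```text
t: 54.1
eef_pos: [632.9, 30.5, 212.3]
tcp_rot: [3.142, 0.001, 0.017]
ft_force: [-0.8, 0.0, 0.3]
opening: 0.999
grip_force: 0.0
```

```bash
python3 - <<'E'
from h import *
from jars import circ
X=cloud(shot('scene','b'))
P=pts(X,(632,28),40,147,162);print(len(P),circ(P,23),np.median(P[:,2]))
for n,c in(('j0',(611,306)),('j2',(471,-315))):
    P=pts(X,c,75,70,80);print(n,len(P),np.round(circ(P,23),1))
go(612.5,306.4,43,0.0166)
E
```

```text
195 [631.70829921  28.65672675] 153.33325000824885
j0 149 [610.7 303.8]
j2 158 [ 472.8 -316.8]
turn rz units 0.0 | shift before turn [ -0.75 -11.05   6.97] | after turn [ -0.7  -11.05   6.98] | tilt [ 3.141 -0.007]
```

Emit:
step_arm:
  plan:
    - {"x":-0.07,"y":-1,"z":0,"rx":0,"ry":0,"rz":0}
    - {"x":-0.07,"y":-1,"z":0,"rx":0,"ry":0,"rz":0}
    - {"x":-0.07,"y":-1,"z":0,"rx":0,"ry":0,"rz":0}
    - {"x":-0.07,"y":-1,"z":0,"rx":0,"ry":0,"rz":0}
    - {"x":-0.07,"y":-1,"z":0,"rx":0,"ry":0,"rz":0}
    - {"x":-0.07,"y":-1,"z":0,"rx":0,"ry":0,"rz":0}
    - {"x":-0.07,"y":-1,"z":0,"rx":0,"ry":0,"rz":0}
    - {"x":-0.07,"y":-1,"z":0,"rx":0,"ry":0,"rz":0}
    - {"x":-0.07,"y":-1,"z":0,"rx":0,"ry":0,"rz":0}
    - {"x":-0.07,"y":-1,"z":0,"rx":0,"ry":0,"rz":0}

```text
t: 54.98
eef_pos: [611.1, 281.4, 211.2]
tcp_rot: [3.142, 0.0, 0.017]
ft_force: [0.5, 0.1, 0.3]
opening: 1.001
grip_force: 0.0
```

Emit:
step_arm:
  plan:
    - {"x":0,"y":-1,"z":0,"rx":0,"ry":0,"rz":0}
    - {"x":0,"y":-0.05,"z":0.5,"rx":0,"ry":0,"rz":0}
    - {"x":0,"y":0,"z":0.9,"rx":0,"ry":0,"rz":0}
    - {"x":0,"y":0,"z":0.9,"rx":0,"ry":0,"rz":0}
    - {"x":0,"y":0,"z":0.9,"rx":0,"ry":0,"rz":0}
    - {"x":0,"y":0,"z":0.9,"rx":0,"ry":0,"rz":0}
    - {"x":0,"y":0,"z":0.9,"rx":0,"ry":0,"rz":0}
    - {"x":0,"y":0,"z":0.9,"rx":0,"ry":0,"rz":0}
    - {"x":0,"y":0,"z":0.8,"rx":0,"ry":0,"rz":0}
    - {"x":0,"y":0,"z":0,"rx":0,"ry":0,"rz":0}

```text
t: 55.82
eef_pos: [609.0, 305.0, 39.3]
tcp_rot: [3.139, 0.006, 0.016]
ft_force: [-0.6, -0.8, -0.2]
opening: 1.001
grip_force: 0.0
```

Emit:
step_arm:
  plan:
    - {"x":0,"y":0,"z":0,"rx":0,"ry":0,"rz":0}
    - {"x":0,"y":0,"z":0,"rx":0,"ry":0,"rz":0}
    - {"x":0,"y":0,"z":0,"rx":0,"ry":0,"rz":0}
    - {"x":0,"y":0,"z":0,"rx":0,"ry":0,"rz":0}
    - {"x":0,"y":0,"z":0,"rx":0,"ry":0,"rz":0}
    - {"x":0,"y":0,"z":0,"rx":0,"ry":0,"rz":0}
    - {"x":0,"y":0,"z":0,"rx":0,"ry":0,"rz":0}
    - {"x":0,"y":0,"z":0,"rx":0,"ry":0,"rz":0}
    - {"x":0,"y":0,"z":0,"rx":0,"ry":0,"rz":0}
    - {"x":0,"y":0,"z":0,"rx":0,"ry":0,"rz":0}
  jaw: 1

```text
t: 56.65
eef_pos: [611.0, 306.4, 44.0]
tcp_rot: [-3.142, -0.0, 0.017]
ft_force: [-0.9, -0.1, 1.8]
opening: 0.48
grip_force: 30.0
```

Emit:
step_arm:
  plan:
    - {"x":0,"y":0,"z":-0.5,"rx":0,"ry":0,"rz":0}
    - {"x":0,"y":0,"z":-1,"rx":0,"ry":0,"rz":0}
    - {"x":0,"y":0,"z":-1,"rx":0,"ry":0,"rz":0}
    - {"x":0,"y":0,"z":-1,"rx":0,"ry":0,"rz":0}
    - {"x":0,"y":0,"z":-1,"rx":0,"ry":0,"rz":0}
    - {"x":0,"y":0,"z":-0.5,"rx":0,"ry":0,"rz":0}
    - {"x":0,"y":0,"z":0,"rx":0,"ry":0,"rz":0}
    - {"x":0,"y":0,"z":0,"rx":0,"ry":0,"rz":0}
    - {"x":0,"y":0,"z":0,"rx":0,"ry":0,"rz":0}
    - {"x":0,"y":0,"z":0,"rx":0,"ry":0,"rz":0}

```text
t: 57.48
eef_pos: [610.3, 306.1, 167.0]
tcp_rot: [3.141, 0.003, 0.017]
ft_force: [-0.7, 0.3, -1.9]
opening: 0.478
grip_force: 30.0
```

```bash
python3 jh.py w14; python3 -c "
from h import *
go(632,146.2,147,0.0166)"
```

```text
57.4833 [610.34514831 306.11132869 167.01584343] [3.14053061e+00 2.61881640e-03 1.67626013e-02] [-0.65221152  0.29690269 -1.92945401] 45.39787816498529
jar lid 3410 front edge 24.158689849122336 -> offset 1.1586898491223359 top -30.9193659530907
turn rz units 0.0 | shift before turn [0.76 6.41 0.81] | after turn [0.75 6.41 0.81] | tilt [3.141e+00 2.000e-03]
```

Emit:
step_arm:
  plan:
    - {"x":0.09,"y":0.7,"z":0,"rx":0,"ry":0,"rz":0}
    - {"x":0.09,"y":0.9,"z":0,"rx":0,"ry":0,"rz":0}
    - {"x":0.09,"y":0.9,"z":0,"rx":0,"ry":0,"rz":0}
    - {"x":0.09,"y":0.9,"z":0,"rx":0,"ry":0,"rz":0}
    - {"x":0.09,"y":0.9,"z":0,"rx":0,"ry":0,"rz":0}
    - {"x":0.09,"y":0.9,"z":0,"rx":0,"ry":0,"rz":0}
    - {"x":0.09,"y":0.7,"z":0,"rx":0,"ry":0,"rz":0}
    - {"x":0.09,"y":0.51,"z":0,"rx":0,"ry":0,"rz":0}
    - {"x":0,"y":0,"z":0.4,"rx":0,"ry":0,"rz":0}
    - {"x":0,"y":0,"z":0.4,"rx":0,"ry":0,"rz":0}

```text
t: 58.37
eef_pos: [631.8, 146.2, 148.0]
tcp_rot: [-3.141, -0.0, 0.016]
ft_force: [1.0, 1.0, -2.2]
opening: 0.477
grip_force: 30.0
```

Emit:
step_arm:
  plan:
    - {"x":0,"y":0,"z":0,"rx":0,"ry":0,"rz":0}
    - {"x":0,"y":0,"z":0,"rx":0,"ry":0,"rz":0}
    - {"x":0,"y":0,"z":0,"rx":0,"ry":0,"rz":0}
    - {"x":0,"y":0,"z":0,"rx":0,"ry":0,"rz":0}
    - {"x":0,"y":0,"z":0,"rx":0,"ry":0,"rz":0}
    - {"x":0,"y":0,"z":0,"rx":0,"ry":0,"rz":0}
    - {"x":0,"y":0,"z":0,"rx":0,"ry":0,"rz":0}
    - {"x":0,"y":0,"z":0,"rx":0,"ry":0,"rz":0}
    - {"x":0,"y":0,"z":0,"rx":0,"ry":0,"rz":0}
    - {"x":0,"y":0,"z":0,"rx":0,"ry":0,"rz":0}

```text
t: 59.2
eef_pos: [631.6, 146.4, 148.9]
tcp_rot: [3.142, -0.0, 0.017]
ft_force: [1.0, 0.9, -1.9]
opening: 0.479
grip_force: 30.0
```

```bash
python3 jh.py w15; python3 -c "
from h import *
X=cloud(shot('wrist'));P=pts(X,(632,146),55,84,94);print(len(P),P.max(0)[:2],P.min(0)[:2],(P.max(0)+P.min(0))[1]/2,'x c',P.max(0)[0]-35.5)"
```

```text
59.2 [631.64274758 146.42931996 148.91255939] [ 3.1415264e+00 -9.1348331e-05  1.6741724e-02] [ 0.97261357  0.88208011 -1.92795684] 45.487037341582806
jar lid 3392 front edge 24.173298102184383 -> offset 1.1732981021843827 top -30.94880057497175
1461 [667.52124027 175.58363981] [621.13183422 117.01969481] 146.3016673108784 x c 632.0212402724775
```

Emit:
step_arm:
  plan:
    - {"x":-0.03,"y":0,"z":0.2,"rx":0,"ry":0,"rz":0}
    - {"x":0,"y":0,"z":0.2,"rx":0,"ry":0,"rz":0}
    - {"x":0,"y":0,"z":0.2,"rx":0,"ry":0,"rz":0}
    - {"x":0,"y":0,"z":0.2,"rx":0,"ry":0,"rz":0}
    - {"x":0,"y":0,"z":0.2,"rx":0,"ry":0,"rz":0}
    - {"x":0,"y":0,"z":0,"rx":0,"ry":0,"rz":0}
    - {"x":0,"y":0,"z":0,"rx":0,"ry":0,"rz":0}
    - {"x":0,"y":0,"z":0,"rx":0,"ry":0,"rz":0}
    - {"x":0,"y":0,"z":0,"rx":0,"ry":0,"rz":0}
    - {"x":0,"y":0,"z":0,"rx":0,"ry":0,"rz":0}

```text
t: 60.13
eef_pos: [631.0, 146.5, 124.1]
tcp_rot: [3.142, -0.0, 0.017]
ft_force: [-0.3, 0.2, -1.7]
opening: 0.478
grip_force: 30.0
```

Emit:
step_arm:
  plan:
    - {"x":0,"y":0,"z":0.2,"rx":0,"ry":0,"rz":0}
    - {"x":0,"y":0,"z":0.2,"rx":0,"ry":0,"rz":0}
    - {"x":0,"y":0,"z":0.2,"rx":0,"ry":0,"rz":0}
    - {"x":0,"y":0,"z":0.15,"rx":0,"ry":0,"rz":0}
    - {"x":0,"y":0,"z":0.06,"rx":0,"ry":0,"rz":0}
    - {"x":0,"y":0,"z":0,"rx":0,"ry":0,"rz":0}
    - {"x":0,"y":0,"z":0,"rx":0,"ry":0,"rz":0}
    - {"x":0,"y":0,"z":0,"rx":0,"ry":0,"rz":0}
    - {"x":0,"y":0,"z":0,"rx":0,"ry":0,"rz":0}
    - {"x":0,"y":0,"z":0,"rx":0,"ry":0,"rz":0}

```text
t: 60.97
eef_pos: [630.9, 146.5, 103.7]
tcp_rot: [3.142, -0.0, 0.017]
ft_force: [-0.4, 0.2, -1.6]
opening: 0.477
grip_force: 30.0
```

Emit:
step_arm:
  plan:
    - {"x":0,"y":0,"z":0.02,"rx":0,"ry":0,"rz":0}
    - {"x":0,"y":0,"z":0,"rx":0,"ry":0,"rz":0}
    - {"x":0,"y":0,"z":0,"rx":0,"ry":0,"rz":0}
    - {"x":0,"y":0,"z":0,"rx":0,"ry":0,"rz":0}
    - {"x":0,"y":0,"z":0,"rx":0,"ry":0,"rz":0}
    - {"x":0,"y":0,"z":0,"rx":0,"ry":0,"rz":0}
    - {"x":0,"y":0,"z":-0.5,"rx":0,"ry":0,"rz":0}
    - {"x":0,"y":0,"z":-1,"rx":0,"ry":0,"rz":0}
    - {"x":0,"y":0,"z":-1,"rx":0,"ry":0,"rz":0}
    - {"x":0,"y":0,"z":-1,"rx":0,"ry":0,"rz":0}
  jaw: -1

```text
t: 61.8
eef_pos: [630.8, 146.5, 192.6]
tcp_rot: [3.142, -0.0, 0.017]
ft_force: [0.5, -0.5, -0.1]
opening: 0.997
grip_force: 0.0
```

Emit:
step_arm:
  plan:
    - {"x":0,"y":0,"z":-1,"rx":0,"ry":0,"rz":0}
    - {"x":0,"y":0,"z":-1,"rx":0,"ry":0,"rz":0}
    - {"x":-0.6,"y":1,"z":-0.4,"rx":0,"ry":0,"rz":0}
    - {"x":-0.6,"y":1,"z":0,"rx":0,"ry":0,"rz":0}
    - {"x":-0.6,"y":1,"z":0,"rx":0,"ry":0,"rz":0}
    - {"x":-0.6,"y":1,"z":0,"rx":0,"ry":0,"rz":0}
    - {"x":-0.6,"y":1,"z":0,"rx":0,"ry":0,"rz":0}
    - {"x":-0.6,"y":1,"z":0,"rx":0,"ry":0,"rz":0}
    - {"x":-0.6,"y":1,"z":0,"rx":0,"ry":0,"rz":0}
    - {"x":-0.6,"y":1,"z":0,"rx":0,"ry":0,"rz":0}

```text
t: 62.63
eef_pos: [513.4, -56.6, 251.7]
tcp_rot: [3.141, -0.001, 0.017]
ft_force: [1.0, -0.3, -1.3]
opening: 1.0
grip_force: 0.0
```

Emit:
step_arm:
  plan:
    - {"x":-0.4,"y":1,"z":0,"rx":0,"ry":0,"rz":0}
    - {"x":-0.4,"y":1,"z":0,"rx":0,"ry":0,"rz":0}
    - {"x":-0.4,"y":1,"z":0,"rx":0,"ry":0,"rz":0}
    - {"x":-0.4,"y":1,"z":0,"rx":0,"ry":0,"rz":0}
    - {"x":-0.4,"y":1,"z":0,"rx":0,"ry":0,"rz":0}
    - {"x":-0.4,"y":1,"z":0,"rx":0,"ry":0,"rz":0}
    - {"x":-0.4,"y":1,"z":0,"rx":0,"ry":0,"rz":0}
    - {"x":-0.4,"y":1,"z":0,"rx":0,"ry":0,"rz":0}
    - {"x":-0.4,"y":1,"z":0,"rx":0,"ry":0,"rz":0}
    - {"x":-0.4,"y":1,"z":0,"rx":0,"ry":0,"rz":0}

```text
t: 63.47
eef_pos: [417.8, -308.4, 251.7]
tcp_rot: [3.141, -0.001, 0.017]
ft_force: [1.5, -0.2, -0.2]
opening: 1.0
grip_force: 0.0
```

Emit:
step_arm:
  plan:
    - {"x":0,"y":0,"z":0,"rx":0,"ry":0,"rz":0}
    - {"x":0,"y":0,"z":0,"rx":0,"ry":0,"rz":0}
    - {"x":0,"y":0,"z":0,"rx":0,"ry":0,"rz":0}
    - {"x":0,"y":0,"z":0,"rx":0,"ry":0,"rz":0}
    - {"x":0,"y":0,"z":0,"rx":0,"ry":0,"rz":0}
    - {"x":0,"y":0,"z":0,"rx":0,"ry":0,"rz":0}
    - {"x":0,"y":0,"z":0,"rx":0,"ry":0,"rz":0}
    - {"x":0,"y":0,"z":0,"rx":0,"ry":0,"rz":0}
    - {"x":0,"y":0,"z":0,"rx":0,"ry":0,"rz":0}
    - {"x":0,"y":0,"z":0,"rx":0,"ry":0,"rz":0}

```text
t: 64.3
eef_pos: [418.5, -307.1, 250.6]
tcp_rot: [3.142, 0.0, 0.017]
ft_force: [-1.0, -0.3, 0.4]
opening: 1.0
grip_force: 0.0
```

```bash
python3 jars.py c wrist scene; python3 - <<'E'
from h import *
from jars import circ
X=cloud(shot('scene'))
for c,h in(((632,28),154),((631,144),134)):
    P=pts(X,c,45,h-5,h+5);print(len(P),circ(P,23),np.median(P[:,2]))
go(474,-315,43,.0166)
E
```

```text
64.3 [ 418.5194201  -307.08359125  250.61538866] 0.01698137839716929
wrist j2 1309 [ 473.2 -315.2] [ 473.4 -315.4] z 74.9
scene j2 155 [ 473.  -317.6] [ 472.6 -317.2] z 74.8
scene glass 140 [ 641.  -327.5] [ 641.1 -327.3] z 98.8
scene tall 240 [ 6.326e+02 -8.750e+01  6.000e-01] [632.1 -87.5] z 128.1
scene mid 195 [6.325e+02 2.840e+01 4.000e-01] [631.9  28.7] z 108.2
scene short 196 [631.7 143.8   0.7] [631.2 144. ] z 88.1
187 [631.95874738  29.58451261] 153.26578585449914
173 [631.41855567 143.95171203] 133.21836727106307
turn rz units 0.0 | shift before turn [2.22 0.35 8.3 ] | after turn [2.22 0.35 8.3 ] | tilt [3.142 0.   ]
```

Jars 0 and 1 are seated (lids at 133 and 153). Now jar 2 at (473.3, -315.2).

Emit:
step_arm:
  plan:
    - {"x":0.7,"y":0.12,"z":0.3,"rx":0,"ry":0,"rz":0}
    - {"x":0.7,"y":0.12,"z":0.5,"rx":0,"ry":0,"rz":0}
    - {"x":0.79,"y":0.11,"z":0.5,"rx":0,"ry":0,"rz":0}
    - {"x":0,"y":0,"z":1,"rx":0,"ry":0,"rz":0}
    - {"x":0,"y":0,"z":1,"rx":0,"ry":0,"rz":0}
    - {"x":0,"y":0,"z":1,"rx":0,"ry":0,"rz":0}
    - {"x":0,"y":0,"z":1,"rx":0,"ry":0,"rz":0}
    - {"x":0,"y":0,"z":1,"rx":0,"ry":0,"rz":0}
    - {"x":0,"y":0,"z":0.5,"rx":0,"ry":0,"rz":0}
    - {"x":0,"y":0,"z":0,"rx":0,"ry":0,"rz":0}

```text
t: 65.28
eef_pos: [472.4, -314.3, 77.9]
tcp_rot: [-3.139, 0.003, 0.017]
ft_force: [-0.3, -0.3, 0.5]
opening: 1.0
grip_force: 0.0
```

Emit:
step_arm:
  plan:
    - {"x":0,"y":0,"z":0.5,"rx":0,"ry":0,"rz":0}
    - {"x":0,"y":0,"z":0.5,"rx":0,"ry":0,"rz":0}
    - {"x":0,"y":0,"z":0.45,"rx":0,"ry":0,"rz":0}
    - {"x":0,"y":0,"z":0,"rx":0,"ry":0,"rz":0}
    - {"x":0,"y":0,"z":0,"rx":0,"ry":0,"rz":0}
    - {"x":0,"y":0,"z":0,"rx":0,"ry":0,"rz":0}
    - {"x":0,"y":0,"z":0,"rx":0,"ry":0,"rz":0}
    - {"x":0,"y":0,"z":0,"rx":0,"ry":0,"rz":0}
    - {"x":0,"y":0,"z":0,"rx":0,"ry":0,"rz":0}
    - {"x":0,"y":0,"z":0,"rx":0,"ry":0,"rz":0}

```text
t: 66.12
eef_pos: [473.4, -315.1, 44.7]
tcp_rot: [3.141, -0.0, 0.017]
ft_force: [0.0, 0.3, 0.8]
opening: 0.996
grip_force: 0.0
```

Emit:
step_arm:
  plan:
    - {"x":0,"y":0,"z":0,"rx":0,"ry":0,"rz":0}
    - {"x":0,"y":0,"z":0,"rx":0,"ry":0,"rz":0}
    - {"x":0,"y":0,"z":0,"rx":0,"ry":0,"rz":0}
    - {"x":0,"y":0,"z":0,"rx":0,"ry":0,"rz":0}
    - {"x":0,"y":0,"z":0,"rx":0,"ry":0,"rz":0}
    - {"x":0,"y":0,"z":0,"rx":0,"ry":0,"rz":0}
    - {"x":0,"y":0,"z":0,"rx":0,"ry":0,"rz":0}
    - {"x":0,"y":0,"z":0,"rx":0,"ry":0,"rz":0}
    - {"x":0,"y":0,"z":0,"rx":0,"ry":0,"rz":0}
    - {"x":0,"y":0,"z":0,"rx":0,"ry":0,"rz":0}
  jaw: 1

```text
t: 66.95
eef_pos: [473.4, -315.1, 44.4]
tcp_rot: [3.141, -0.0, 0.017]
ft_force: [0.0, -0.8, -0.3]
opening: 0.481
grip_force: 30.0
```

Emit:
step_arm:
  plan:
    - {"x":0,"y":0,"z":-0.5,"rx":0,"ry":0,"rz":0}
    - {"x":0,"y":0,"z":-1,"rx":0,"ry":0,"rz":0}
    - {"x":0,"y":0,"z":-1,"rx":0,"ry":0,"rz":0}
    - {"x":0,"y":0,"z":-1,"rx":0,"ry":0,"rz":0}
    - {"x":0,"y":0,"z":-1,"rx":0,"ry":0,"rz":0}
    - {"x":0,"y":0,"z":-1,"rx":0,"ry":0,"rz":0}
    - {"x":0,"y":0,"z":-1,"rx":0,"ry":0,"rz":0}
    - {"x":0,"y":0,"z":-0.5,"rx":0,"ry":0,"rz":0}
    - {"x":0,"y":0,"z":0,"rx":0,"ry":0,"rz":0}
    - {"x":0,"y":0,"z":0,"rx":0,"ry":0,"rz":0}

```text
t: 67.78
eef_pos: [473.2, -314.9, 219.3]
tcp_rot: [3.141, -0.0, 0.017]
ft_force: [1.0, 0.5, -1.7]
opening: 0.479
grip_force: 30.0
```

```bash
python3 jh.py w16; python3 -c "
from h import *
go(632.2,-85.2,190,0.0166)"
```

```text
67.7833 [ 473.2299669  -314.88888822  219.27178971] [ 3.14120377e+00 -3.39819138e-04  1.68140760e-02] [ 0.95483981  0.4593746  -1.71648417] 45.474406479037725
jar lid 3130 front edge 22.7093283243538 -> offset -0.2906716756461982 top -30.48566413130611
turn rz units 0.0 | shift before turn [ 6.52 -9.07  1.14] | after turn [ 6.52 -9.07  1.14] | tilt [-3.141e+00  1.000e-03]
```

Emit:
step_arm:
  plan:
    - {"x":0.65,"y":-0.7,"z":0,"rx":0,"ry":0,"rz":0}
    - {"x":0.65,"y":-1,"z":0,"rx":0,"ry":0,"rz":0}
    - {"x":0.65,"y":-1,"z":0,"rx":0,"ry":0,"rz":0}
    - {"x":0.65,"y":-1,"z":0,"rx":0,"ry":0,"rz":0}
    - {"x":0.65,"y":-1,"z":0,"rx":0,"ry":0,"rz":0}
    - {"x":0.65,"y":-1,"z":0,"rx":0,"ry":0,"rz":0}
    - {"x":0.65,"y":-1,"z":0,"rx":0,"ry":0,"rz":0}
    - {"x":0.65,"y":-1,"z":0,"rx":0,"ry":0,"rz":0}
    - {"x":0.65,"y":-0.8,"z":0,"rx":0,"ry":0,"rz":0}
    - {"x":0.67,"y":-0.57,"z":0,"rx":0,"ry":0,"rz":0}

```text
t: 68.67
eef_pos: [632.6, -83.3, 217.4]
tcp_rot: [-3.141, 0.003, 0.018]
ft_force: [0.3, -0.2, -1.8]
opening: 0.48
grip_force: 30.0
```

Emit:
step_arm:
  plan:
    - {"x":0,"y":0,"z":0.5,"rx":0,"ry":0,"rz":0}
    - {"x":0,"y":0,"z":0.5,"rx":0,"ry":0,"rz":0}
    - {"x":0,"y":0,"z":0.2,"rx":0,"ry":0,"rz":0}
    - {"x":0,"y":0,"z":0,"rx":0,"ry":0,"rz":0}
    - {"x":0,"y":0,"z":0,"rx":0,"ry":0,"rz":0}
    - {"x":0,"y":0,"z":0,"rx":0,"ry":0,"rz":0}
    - {"x":0,"y":0,"z":0,"rx":0,"ry":0,"rz":0}
    - {"x":0,"y":0,"z":0,"rx":0,"ry":0,"rz":0}
    - {"x":0,"y":0,"z":0,"rx":0,"ry":0,"rz":0}
    - {"x":0,"y":0,"z":0,"rx":0,"ry":0,"rz":0}

```text
t: 69.5
eef_pos: [632.6, -85.7, 189.7]
tcp_rot: [3.141, -0.001, 0.017]
ft_force: [-0.1, -0.5, -0.7]
opening: 0.477
grip_force: 30.0
```

```bash
python3 jh.py w17; python3 -c "
from h import *
X=cloud(shot('wrist'));P=pts(X,(632,-85),55,124,134);print(len(P),P.max(0)[:2],P.min(0)[:2],(P.max(0)+P.min(0))[1]/2,'x c',P.max(0)[0]-35.5)"
```

```text
69.5 [632.56473837 -85.65139378 189.70184554] [ 3.14136091e+00 -5.26057344e-04  1.66752358e-02] [-0.10713277 -0.48899385 -0.66403219] 45.33647898592738
jar lid 3140 front edge 22.571205251447193 -> offset -0.4287947485528072 top -30.48194235877395
1463 [668.72888699 -56.28430491] [ 619.19852418 -114.80671786] -85.54551138708733 x c 633.2288869887615
```

Emit:
step_arm:
  plan:
    - {"x":0.02,"y":0,"z":0.2,"rx":0,"ry":0,"rz":0}
    - {"x":0,"y":0,"z":0.2,"rx":0,"ry":0,"rz":0}
    - {"x":0,"y":0,"z":0.2,"rx":0,"ry":0,"rz":0}
    - {"x":0,"y":0,"z":0.2,"rx":0,"ry":0,"rz":0}
    - {"x":0,"y":0,"z":0.2,"rx":0,"ry":0,"rz":0}
    - {"x":0,"y":0,"z":0,"rx":0,"ry":0,"rz":0}
    - {"x":0,"y":0,"z":0,"rx":0,"ry":0,"rz":0}
    - {"x":0,"y":0,"z":0,"rx":0,"ry":0,"rz":0}
    - {"x":0,"y":0,"z":0,"rx":0,"ry":0,"rz":0}
    - {"x":0,"y":0,"z":0,"rx":0,"ry":0,"rz":0}

```text
t: 70.43
eef_pos: [633.1, -85.5, 164.6]
tcp_rot: [3.141, -0.0, 0.017]
ft_force: [-0.4, 0.1, -1.9]
opening: 0.481
grip_force: 30.0
```

Emit:
step_arm:
  plan:
    - {"x":0,"y":0,"z":0.2,"rx":0,"ry":0,"rz":0}
    - {"x":0,"y":0,"z":0.2,"rx":0,"ry":0,"rz":0}
    - {"x":0,"y":0,"z":0.2,"rx":0,"ry":0,"rz":0}
    - {"x":0,"y":0,"z":0.15,"rx":0,"ry":0,"rz":0}
    - {"x":0,"y":0,"z":0.08,"rx":0,"ry":0,"rz":0}
    - {"x":0,"y":0,"z":0,"rx":0,"ry":0,"rz":0}
    - {"x":0,"y":0,"z":0,"rx":0,"ry":0,"rz":0}
    - {"x":0,"y":0,"z":0,"rx":0,"ry":0,"rz":0}
    - {"x":0,"y":0,"z":0,"rx":0,"ry":0,"rz":0}
    - {"x":0,"y":0,"z":0,"rx":0,"ry":0,"rz":0}

```text
t: 71.27
eef_pos: [633.0, -85.5, 143.6]
tcp_rot: [3.142, -0.0, 0.017]
ft_force: [0.0, 0.0, -1.3]
opening: 0.478
grip_force: 30.0
```

Emit:
step_arm:
  plan:
    - {"x":0,"y":0,"z":0.02,"rx":0,"ry":0,"rz":0}
    - {"x":0,"y":0,"z":0,"rx":0,"ry":0,"rz":0}
    - {"x":0,"y":0,"z":0,"rx":0,"ry":0,"rz":0}
    - {"x":0,"y":0,"z":0,"rx":0,"ry":0,"rz":0}
    - {"x":0,"y":0,"z":0,"rx":0,"ry":0,"rz":0}
    - {"x":0,"y":0,"z":0,"rx":0,"ry":0,"rz":0}
    - {"x":0,"y":0,"z":-0.5,"rx":0,"ry":0,"rz":0}
    - {"x":0,"y":0,"z":-1,"rx":0,"ry":0,"rz":0}
    - {"x":0,"y":0,"z":-1,"rx":0,"ry":0,"rz":0}
    - {"x":0,"y":0,"z":-1,"rx":0,"ry":0,"rz":0}
  jaw: -1

```text
t: 72.1
eef_pos: [632.9, -85.5, 231.6]
tcp_rot: [-3.142, 0.001, 0.017]
ft_force: [0.6, -0.4, -0.3]
opening: 0.997
grip_force: 0.0
```

Emit:
step_arm:
  plan:
    - {"x":-1,"y":0,"z":-1,"rx":0,"ry":0,"rz":0}
    - {"x":-1,"y":0,"z":-1,"rx":0,"ry":0,"rz":0}
    - {"x":-1,"y":0,"z":0,"rx":0,"ry":0,"rz":0}
    - {"x":-1,"y":0,"z":0,"rx":0,"ry":0,"rz":0}
    - {"x":-1,"y":0,"z":0,"rx":0,"ry":0,"rz":0}
    - {"x":-1,"y":0,"z":0,"rx":0,"ry":0,"rz":0}
    - {"x":0,"y":0,"z":0,"rx":0,"ry":0,"rz":0}
    - {"x":0,"y":0,"z":0,"rx":0,"ry":0,"rz":0}
    - {"x":0,"y":0,"z":0,"rx":0,"ry":0,"rz":0}
    - {"x":0,"y":0,"z":0,"rx":0,"ry":0,"rz":0}

```text
t: 72.93
eef_pos: [483.9, -88.2, 280.6]
tcp_rot: [3.141, -0.0, 0.017]
ft_force: [0.1, 1.1, -0.6]
opening: 1.005
grip_force: 0.0
```

```bash
python3 jars.py d scene|tail -4; python3 - <<'E'
from h import *
from jars import circ
for cam in('scene','wrist'):
    X=cloud(shot(cam))
    for c,h in(((632,-86),174),((632,30),154),((631,145),134)):
        P=pts(X,c,45,h-5,h+5);print(cam,len(P),circ(P,23) if len(P) else'',np.median(P[:,2]))
E
```

```text
scene glass 139 [ 640.6 -328. ] [ 641.7 -327.3] z 99.0
scene tall 215 [ 6.337e+02 -8.780e+01 -4.000e-01] [632.9 -87.8] z 128.1
scene mid 203 [6.322e+02 2.820e+01 2.000e-01] [630.5  28.7] z 107.8
scene short 194 [631.8 143.7  -0.7] [631.6 144.3] z 88.1
scene 195 [632.06876466 -87.69159017] 173.3905181635147
scene 189 [631.86845174  29.43946605] 153.4422258190052
scene 176 [631.45962667 144.87029767] 133.27737896973548
wrist 2024 [632.41245858 -85.79676005] 173.8916953610887
wrist 2034 [632.33487207  31.03612226] 153.89033550111253
wrist 1805 [631.48363079 145.55277512] 133.85111809002805
```

View pics/dscene.png

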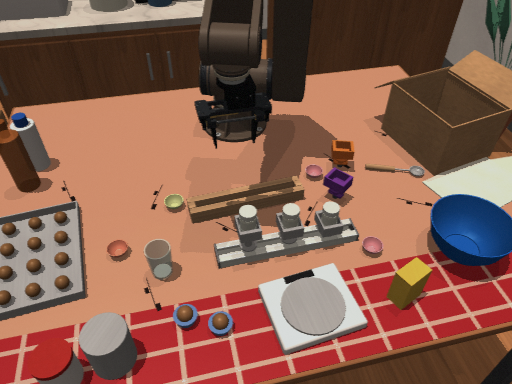

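The view shows jars seated upright in all three fitted holders at (249,220), (291,215) and (331,213). The glass is upright at (158,258) and the robot is clear.

```bash
python3 -c "
from h import *
print(job_done())"
```

```text
the job is handed in; nothing more can be done
None
```

I fitted all three holders to the rail (tallest to shortest), tugged each with about 11–12 N, stood a jar fully down in each, left the glass standing, and handed the job in at about 73 s; the judge returned no verdict.

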